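# File a material sample in the lever arch file

### The job

Open the rings of the lever arch file with its lever, take the punched sample board (the T-shaped one, standing on its wide head with the two slots) out of the rack and file it: both slots over the two ring posts, tail away from the spine, lying flat. Then press the lever down again until the rings are shut. Leave everything else, the other two boards in the rack included, where it stands.

Things in the scene. Friction and masses are not known exactly. Their poses are not given: they have to be found in the camera images.
- file: Small A5 lever arch file, black outside, grey lining, lying wide open, fixed to the table. Origin on the table, mid-way between its two ring posts; x points to its spine (away from the robot), z up. Back cover 3 mm thick from x = -112 to +91, y = +-111 mm; spine and front cover lie flat beyond, to x = 368 mm.
- file_posts (a point): Mid-way between the feet of the two upright ring posts, on the steel plate, 5 mm above the table; axes as file. Posts at y = +40 and -40 mm, 6 mm thick, 43 mm high above the plate, tapered in the top 7 mm. Plate from x = -15 to +63, y = +-68 mm; an index card from x = -16 to -106 mm lies level with it.
- lever_grip (a point): Middle of the black finger grip at the end of the lever: 18 mm along the lever, 16 mm wide (along the file's y), 10 mm thick, on two thin wires that run to the pivot. Lever down, it lies 86 mm from the line of the posts on the spine side, 24 mm above the table, free at either side for 30 mm. Lifted, it swings up and over towards the posts.
- lever_pivot (a point): The lever's hinge: 30 mm from the line of the posts on the spine side, 14 mm above the table, hinge line along the file's y. The grip's middle is 57 mm from it, at an angle of 0.177 rad + lever above level.
- lever (a joint): Lever angle, rad: 0 = down, rings shut; 1.2 = fully up (80 mm above the table), rings open. Over-centre: lifting takes about 3 N at the grip; from 0.15 rad on the rings' spring throws it up to 1.2, where it stays. Pressing down takes up to about 10 N at the grip, most near 0.7 rad, until past 0.15 rad it snaps to 0 and stays shut.
- arches (a joint): The two arched wires (4 mm thick, up to 64 mm above the table when shut) that close the rings, driven by the lever, hinged 52 mm from the line of the posts on the spine side. 0 rad = their ends meet the tops of the posts, rings shut; 1.05 rad = swung back to the spine side, up to 76 mm above the table, posts free from above.
- sample_mid (a point): Middle and centre of mass of the board to be filed: a flat T of plain wood 8 mm thick, 115 mm long, 60 g; head 116 mm wide and 30 mm long, tail 60 mm wide and 85 mm long; 57.5 mm to either end. Own axes: x through the thickness, y across, z from head to tail. It starts upright in a groove of the rack, head down. Both faces are alike.
- sample_head (a point): Middle of the board's head, half-way between its two slots, 42.5 mm from the board's middle; same axes. The slots go through the thickness at y = +40 and -40 mm, and are 16 mm long (along y) by 12 mm wide (along z).
- rack: Fixed wooden block, 176 x 150 x 24 mm high, origin at the centre of its underside. Three grooves along its y at x = -55, 0 and +55 mm, 10 mm wide, 12 mm deep (floor 12 mm above the table), open at both ends; a board stands in each, and which board is in which groove varies.
- mat_mid (a point): Middle of the upper face of a thin grey cutting mat, 300 (x) x 165 (y) mm, 2 mm thick, fixed, between rack and file; nothing stands on it, so a board can be laid down there.
- plain_tall_mid (a point): Middle of a plain rectangular board in the rack, 90 wide x 105 high x 8 mm, no slots. To be left alone.
- plain_wide_mid (a point): Middle of another plain rectangular board in the rack, 116 wide x 75 high x 8 mm, no slots. To be left alone.
- plaster_block: Plaster block 65 x 65 x 55 mm high, origin at its underside. To be left alone.
- concrete_block: Concrete block 65 x 65 x 60 mm high, origin at its underside. To be left alone.
- coffee_cup: Paper cup with black lid, 82 mm across, 108 mm high, origin at its underside. To be left alone.
- tape_roll: Roll of paper tape lying flat, 84 mm across, 24 mm high, origin at its underside. To be left alone.
- tumbler: Drinking glass, 70 mm across, 120 mm high, origin at its underside. To be left alone.
- glue: White glue bottle, 44 mm across, 110 mm high, origin at its underside. To be left alone.
Mind the look-alikes: they are no part of the job. Leave any turquoise look-alike of the part that bears sample_mid alone.

How it is judged:
By the outcome, as a careful person would: the job done as asked, in the order asked, and still so for the second after the job is handed in, with the robot touching nothing.
It also fails if it takes over 72 s, if anything falls off the work surface, if the arm or the gripper's body presses on something with over 40 N, if the wrist force passes 120 N, or if a joint passes its speed limit or range.

### The arm

A 6-joint arm with a two-finger parallel gripper is mounted at the origin on the work surface. World frame = base frame: x ahead of the robot, y to its left, z up, the work surface at z = 0. Lengths are in m, angles in rad, forces in N, time in s.
With the tool pointing down it reaches from about 0.3 to 0.875 m from the base axis. Payload 6.4 kg.
Tool frame: the origin (TCP) lies on the centre line of the jaws, within the pads' length; the fingertips stand 11 mm ahead of it and the grasp point (between the pads) lies 8 mm behind it; x points along the fingers, y is the direction in which the jaws open and shut, and the axes are right-handed (so a half turn about x gives the same grasp; the last joint's range is limited). The gripper opens to 85 mm and grips with 20 to 120 N. Pads are 22 mm wide; open, the fingers measure 114 mm over their backs; the gripper's body (76 mm by 85 mm) begins 54 mm behind the grasp point. The pads swing forward as they close: fully open they stand 13 mm farther back than shut.
Start: joints at [-1.35, 0.181, 1.607, -0, 1.354, -0.206], TCP at [0.238, -0.523, 0.242] pointing down, gripper open.
Joint ranges: [-2.99, 2.99], [-0.89, 2.07], [0.3, 2.58], [-1.14, 4.28], [0, 2.63], [-3.12, 3.12]. Speed limits (rad/s): [2.57, 2.57, 3.01, 3.14, 3.14, 3.14].

### API

Orientations are given as a unit quaternion [w, x, y, z].
In Python, from bench import ctrl, camera, hand_in gives the robot as it stands. The module is installed in compiled form; this text tells all that it offers.
- The arm moves only by the tool drive_tool, never from a script. Its argument "increments" is a list of rows, each a list of 7 numbers: the shift along the tool's x, y, z in m, then the turn, a rotation vector about the tool's x, y, z in degrees, then the gripper's target within -1 to 1 (fully open at 1, half-way at 0, shut at -1). In form: [[dx, dy, dz, rx, ry, rz, claw], ...]. A call has 1 to 10 rows; each row shifts and turns the commanded pose from where the row before left it, along the tool's axes as they then stand; what a row does not reach is not made up. A row lasts 1/8 s, in which the tool goes at most 62.5 mm and 10.7 degrees, less where a joint would pass 70% of its speed; a pose out of reach is approached as far as the arm can. A call is refused whole if a number of a shift passes 0.0625 or a number of a turn 10.7, either way. A call with a gripper value outside its range is refused whole. The fingers move at their own pace and stop on an object; the grip force is fixed at half the most. Time passes only in rows, so rows that do not move let the fingers close. It gives the time, the measured TCP pose, the force and the opening at its end, in the units of the state.
- ctrl.get_obs(): the state, without advancing time (a new reading comes with each control period).
- camera(name): name is "scene" or "top"; returns a dict with "img" (400x640x3 uint8, red, green, blue), "depth" (400x640 float32, m along the optical axis (not along the pixel's ray), 0 where there is no reading), "fx", "fy", "cx", "cy" (pixels), "world_from_camera" (4x4, takes a point from camera to world coordinates). Camera axes: x right, y down, z forward; pixel columns grow to the right and rows downward; lengths in m; the calibration is good to about 2 mm. A picture is of the moment at which its call begins.
- hand_in(): hands the job in, once; it reports no verdict.
The state is a dict: "time_s": time; "q": joint angles; "dq": joint speeds; "joint_efforts": joint torques, N m; "eef_pos": TCP position; "eef_rot": TCP orientation; "wrist_force": force on the tool from outside, world axes, zero at the start; "torque": the same for the moment, N m; "opening": opening from 0.0 (shut) to 1.0 (fully open).
Only numpy, scipy, OpenCV 4.12 (cv2) and the standard library are available. Lean on these libraries where they do the work, as an engineer would, in place of code of your own. Each camera call takes 0.05 s, during which the arm holds its last target.

## Working session

There is one attempt and no reset: what is moved stays moved. The work goes in short steps, Python scripts to look and compute and a tool call to move; the robot and the scene stay as the last step left them, time stands still between calls to the robot, and variables do not carry over. Pictures are saved under pics/ and viewed, and the job is handed in when it is done.

Besides the shell and the picture viewer there is one more tool, called after "Call:" in YAML: its name, and indented under it one key for each argument. drive_tool: Moves the arm, as the interface text tells. Its arguments: {"type":"object","properties":{"increments":{"type":"array","items":{"type":"array","items":{"type":"number"}}}},"required":["increments"]}

```bash
mkdir -p pics
cat > h.py <<'E'
import numpy as np, cv2
from bench import ctrl, camera
def snap(n,tag):
    c=camera(n); cv2.imwrite(f'pics/{tag}.png',c['img'][:,:,::-1]); return c
def P(c,u,v,d=None):
    d=c['depth'][int(v),int(u)] if d is None else d
    p=np.array([(u-c['cx'])/c['fx']*d,(v-c['cy'])/c['fy']*d,d,1]); return (c['world_from_camera']@p)[:3]
def ray(c,u,v,z):
    T=c['world_from_camera']; r=T[:3,:3]@np.array([(u-c['cx'])/c['fx'],(v-c['cy'])/c['fy'],1]); o=T[:3,3]
    return o+r*(z-o[2])/r[2]
def cloud(c):
    v,u=np.mgrid[0:400,0:640]; d=c['depth']
    p=np.stack([(u-c['cx'])/c['fx']*d,(v-c['cy'])/c['fy']*d,d],-1)
    w=p@c['world_from_camera'][:3,:3].T+c['world_from_camera'][:3,3]; w[d==0]=np.nan; return w
E
python3 - <<'E'
from h import *
np.set_printoptions(precision=4,suppress=True)
for n in ('scene','top'):
    c=snap(n,n+'0'); print(n,c['fx'],c['cx'],c['cy']);print(c['world_from_camera'])
print(ctrl.get_obs())
E
```

```text
scene 404.57165681584314 326.0647953716736 197.25216352084928
[[ 0.0998  0.694  -0.7131  1.5401]
 [ 0.9948 -0.0562  0.0845 -0.1045]
 [ 0.0185 -0.7178 -0.696   1.0923]
 [ 0.      0.      0.      1.    ]]
top 501.19313875098396 312.26957083433086 202.44018530771825
[[ 0.0236 -0.9942  0.1053  0.3772]
 [-0.9997 -0.0233  0.0034 -0.0038]
 [-0.0009 -0.1054 -0.9944  1.4609]
 [ 0.      0.      0.      1.    ]]
{'time_s': 0.1, 'q': array([-1.3503,  0.1815,  1.6079,  0.    ,  1.3538, -0.2063]), 'dq': array([-0.0012, -0.0018, -0.0034,  0.0007, -0.0006, -0.0005]), 'joint_efforts': array([  0.0002, -44.5879, -35.2236,  -0.0004,   0.0042,  -0.    ]), 'eef_pos': array([ 0.2379, -0.5229,  0.2415]), 'eef_rot': array([ 0.1492,  0.6911,  0.1503, -0.6911]), 'wrist_force': array([ 0.912 , -0.6663,  0.0779]), 'torque': array([-0.0012,  0.0425, -0.0137]), 'opening': 1.0013580524347139}
```

View pics/scene0.png

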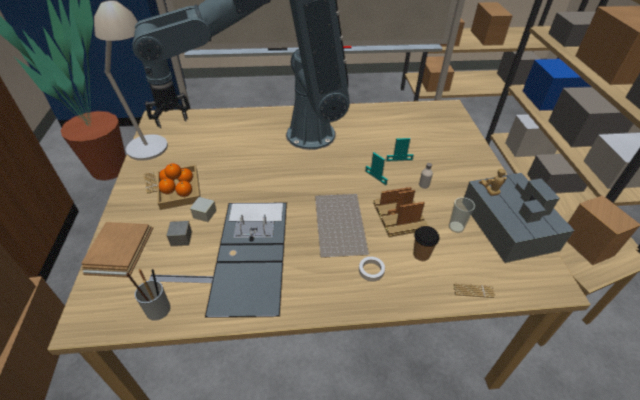

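View pics/top0.png

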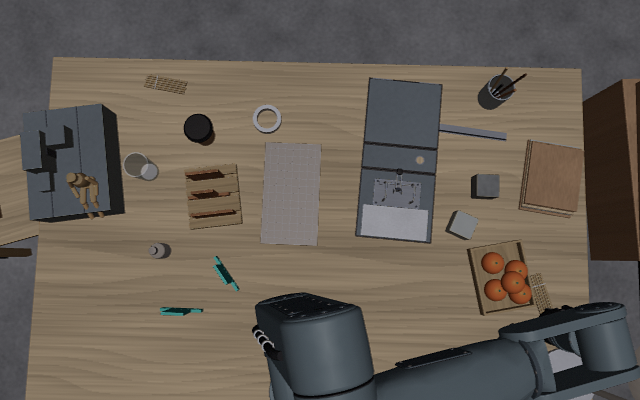

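The scene view shows the file at about (248,255), the mat at (340,223), the rack at (400,210), and two turquoise T look-alikes at (377,167) and (400,150). In the top view the file is at (400,160) and the rack at (214,197). Next I enlarge the rack and the file.

Run:
```python
from h import *
np.set_printoptions(precision=4,suppress=True)
a=cv2.imread('pics/scene0.png');b=cv2.imread('pics/top0.png')
r=lambda im,x,y,w,h,k:cv2.resize(im[y:y+h,x:x+w],None,fx=k,fy=k,interpolation=cv2.INTER_CUBIC)
cv2.imwrite('pics/rack1.png',np.hstack([r(a,365,175,70,70,5.5),r(b,178,155,70,80,5.5)[:385]]))
cv2.imwrite('pics/file1.png',np.hstack([r(a,205,195,90,70,4.4),r(b,350,140,90,110,4.4)[:308]]))
```

```text
(no output)
```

View pics/rack1.png

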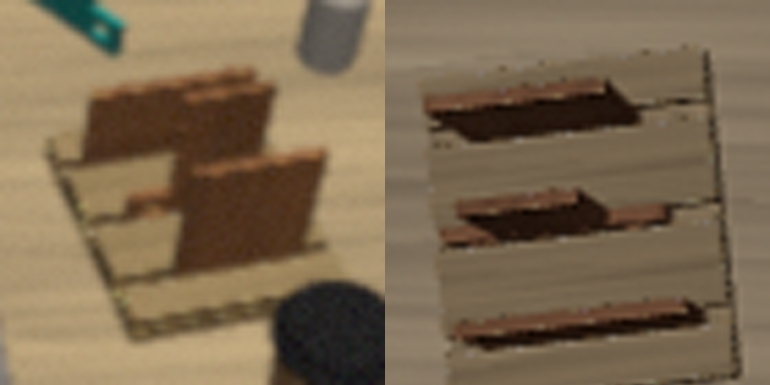

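View pics/file1.png

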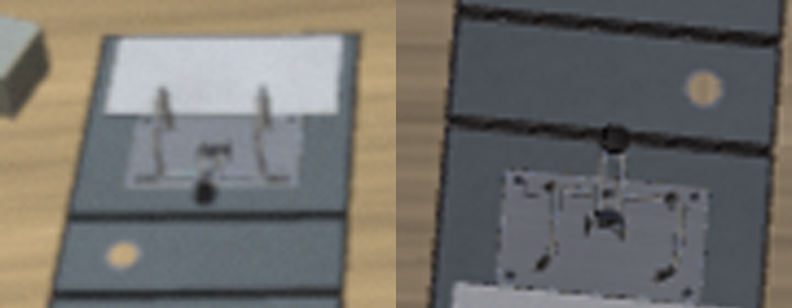

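The middle board has a narrow top (about 60 mm) and wood showing at both sides at groove level. Its wide head is down, so it is the T. The upper board in the top view has a narrower plain top and the lower one is wide and low, so those are the plain boards. The turquoise pieces are decoys. Now I measure the poses.

Run:
```python
from h import *
np.set_printoptions(precision=4,suppress=True)
c=camera('top'); s=camera('scene')
W=cloud(c)
img=c['img'].astype(int)
v,u=np.mgrid[0:400,0:640]
# file mask
hsv=cv2.cvtColor(c['img'],cv2.COLOR_RGB2HSV)
print(hsv[120,400],hsv[225,390],hsv[190,420],hsv[60,300], hsv[150,450])
m=((img[:,:,2]>=img[:,:,0]-3)&(u>340)&(u<445)&(v>65)&(v<255)).astype(np.uint8)
n,l,st,ce=cv2.connectedComponentsWithStats(m); i=1+np.argmax(st[1:,4]); print(st[i])
ct=max(cv2.findContours((l==i).astype(np.uint8),0,2)[0],key=cv2.contourArea)
pts=np.array([ray(c,*p[0],0.003)[:2] for p in ct])
r=cv2.minAreaRect((pts*1000).astype(np.float32)); print('file rect',r, cv2.boxPoints(r))
# heights
for nm,(x0,x1,y0,y1) in {'rack':(183,245,162,232)}.items():
    w=W[y0:y1,x0:x1]; 
    for zz in ((.020,.028),(.07,.095),(.105,.122),(.122,.135)):
        k=(w[...,2]>zz[0])&(w[...,2]<zz[1]); q=w[k]
        if len(q)>4:
            rr=cv2.minAreaRect((q[:,:2]*1000).astype(np.float32)); print(zz,k.sum(),np.nanmedian(q[:,2]),rr)
w=W[155:205,370:425]; q=w[w[...,2]>.016]; print(len(q)); print(np.c_[q])
```

```text
[108  34  89] [124  11 156] [112  27 103] [120  10  80] [ 18  70 124]
[  356    78    89   165 11625]
file rect ((667.57763671875, -260.5706787109375), (235.6656951904297, 478.2320251464844), 85.78929138183594) [[ 420.4552 -360.5285]
 [ 897.3964 -395.6425]
 [ 914.7001 -160.6129]
 [ 437.7589 -125.4989]]
(0.02, 0.028) 1750 0.0235822457564 ((542.5514526367188, 289.5679931640625), (175.55772399902344, 150.98916625976562), 7.992778301239014)
(0.07, 0.095) 241 0.08474742270047941 ((541.1889038085938, 285.6429443359375), (115.21427154541016, 113.86727142333984), 8.812481880187988)
(0.105, 0.122) 143 0.1147995061854632 ((568.6925659179688, 300.67755126953125), (63.41819763183594, 89.07807922363281), 7.999607563018799)
(0.122, 0.135) 72 0.12543210192801035 ((566.9649047851562, 295.2765197753906), (60.15796661376953, 70.47359466552734), 5.7149338722229)
161
[[ 0.6327 -0.2425  0.0242]
 [ 0.6315 -0.2442  0.0316]
 [ 0.6323 -0.2478  0.0271]
 [ 0.6329 -0.2511  0.0246]
 [ 0.6322 -0.2533  0.029 ]
 [ 0.6316 -0.2556  0.0323]
 [ 0.6299 -0.2427  0.0234]
 [ 0.6305 -0.246   0.0207]
 [ 0.6291 -0.2475  0.029
[... 3407 characters left out ...]
 0.5489 -0.2036  0.0578]
 [ 0.5501 -0.2842  0.0633]
 [ 0.5453 -0.2027  0.0643]
 [ 0.5474 -0.2817  0.0615]
 [ 0.5474 -0.2844  0.0619]
 [ 0.5435 -0.2013  0.0543]
 [ 0.544  -0.2045  0.0513]
 [ 0.5454 -0.283   0.0551]
 [ 0.5451 -0.2852  0.0581]
 [ 0.5423 -0.2005  0.0397]
 [ 0.5417 -0.2025  0.0456]
 [ 0.5422 -0.2059  0.0416]
 [ 0.5421 -0.2823  0.0584]
 [ 0.5423 -0.2854  0.0573]
 [ 0.5419 -0.2006  0.0179]
 [ 0.541  -0.2024  0.0263]
 [ 0.5405 -0.2046  0.031 ]
 [ 0.5387 -0.2814  0.0633]
 [ 0.5389 -0.2811  0.036 ]
 [ 0.5379 -0.282   0.0457]
 [ 0.5374 -0.2839  0.0505]
 [ 0.5373 -0.2805  0.0242]
 [ 0.5358 -0.2808  0.0378]
 [ 0.5354 -0.2828  0.0419]
 [ 0.5349 -0.2815  0.0192]
 [ 0.5344 -0.2833  0.0246]]
```

```bash
cat >> h.py <<'E'
from scipy.spatial.transform import Rotation as R
def rot(q): return R.from_quat([q[1],q[2],q[3],q[0]])
def st():
    o=ctrl.get_obs(); r=rot(o['eef_rot']); return o,np.array(o['eef_pos']),r
def plan(pos,Rt,p=None,r=None):
    """total shift in tool axes & rotvec deg to get to target"""
    o,p0,r0=st(); p=p0 if p is None else p; r=r0 if r is None else r
    d=r.inv().apply(np.array(pos)-p); rv=(r.inv()*Rt).as_rotvec(degrees=True)
    print('shift',d.round(4),'rot',rv.round(2))
def frame(x,y):
    x=np.array(x,float);x/=np.linalg.norm(x);y=np.array(y,float);y-=x*(x@y);y/=np.linalg.norm(y)
    return R.from_matrix(np.c_[x,y,np.cross(x,y)])
E
python3 - <<'E'
from h import *
np.set_printoptions(precision=4,suppress=True)
o,p,r=st(); print(r.as_matrix())
c=camera('top'); s=camera('scene')
img=c['img'].astype(int); v,u=np.mgrid[0:400,0:640]
# file long edges/far edge: rows 90..230, per-row first/last bluish
m=(img[:,:,2]>=img[:,:,0]-3)
L=[];Rr=[]
for y in range(88,232):
    row=np.where(m[y,340:446])[0]+340
    # main run around 400
    k=395
    a=k
    while m[y,a-1] or m[y,a-2]: a-=1
    b=k
    while (m[y,b+1] or m[y,b+2]) and b<450: b+=1
    L.append(ray(c,a-.5,y,.003)); Rr.append(ray(c,b+.5,y,.003))
for n,E in (('L',L),('R',Rr)):
    E=np.array(E); f=cv2.fitLine((E[:,:2]*1000).astype(np.float32),cv2.DIST_HUBER,0,.01,.01).ravel(); print(n,f,np.degrees(np.arctan2(f[1]/f[0],1)))
F=[]
for x in range(375,437):
    y=110
    while m[y-1,x] or m[y-2,x]: y-=1
    F.append(ray(c,x,y-.5,.003))
F=np.array(F); f=cv2.fitLine((F[:,:2]*1000).astype(np.float32),cv2.DIST_HUBER,0,.01,.01).ravel(); print('far',f,np.degrees(np.arctan2(-f[0]/f[1],1)))
# T top
for cc,nm in ((c,'top'),(s,'scene')):
    W=cloud(cc); k=(W[...,2]>.116)&(W[...,2]<.135)&(abs(W[...,0]-.54)<.035)&(abs(W[...,1]-.29)<.06)
    q=W[k]; print(nm,k.sum(),q[:,2].max()); rr=cv2.minAreaRect((q[:,:2]*1000).astype(np.float32)); print(rr); print(q[np.argsort(q[:,1])][::4])
    W2=W[(W[...,2]>.02)&(W[...,2]<.03)&(abs(W[...,0]-.54)<.14)&(abs(W[...,1]-.29)<.12)]; print(cv2.minAreaRect((W2[:,:2]*1000).astype(np.float32)))
    W2=W[(W[...,2]>.035)&(W[...,2]<.1)&(abs(W[...,0]-.625)<.012)&(abs(W[...,1]+.25)<.02)]; print('gripz',len(W2))
W=cloud(s); k=(W[...,2]>.015)&(W[...,2]<.1)&(W[...,0]>.5)&(W[...,0]<.64)&(abs(W[...,1]+.245)<.06)
q=W[k]; print(k.sum())
for lo,hi in ((.5,.56),(.61,.64)):
    t=q[(q[:,0]>lo)&(q[:,0]<hi)]; print(t[np.argsort(t[:,1])])
E
```

```text
[[-0.0002  0.4139 -0.9103]
 [ 0.0011 -0.9103 -0.4139]
 [-1.     -0.0011 -0.0002]]
L [   0.9973   -0.0735  663.512  -142.1191] -4.2140307
R [   0.9973   -0.0738  663.3126 -359.9093] -4.2319374
far [   0.0765    0.9971  906.2891 -267.9203] -4.3899374
top 77 0.13284486540863716
((541.1248168945312, 298.2492370605469), (8.827484130859375, 58.84440231323242), 6.622442722320557)
[[0.541  0.2686 0.1222]
 [0.5432 0.2707 0.1257]
 [0.548  0.2728 0.1298]
 [0.5432 0.2763 0.1246]
 [0.5464 0.28   0.1202]
 [0.54   0.2836 0.1274]
 [0.5456 0.2871 0.1248]
 [0.5458 0.2902 0.1232]
 [0.5422 0.294  0.1295]
 [0.5452 0.2975 0.1265]
 [0.5425 0.3002 0.1257]
 [0.5371 0.3028 0.125 ]
 [0.5401 0.3063 0.1223]
 [0.5415 0.3096 0.1314]
 [0.5396 0.3137 0.1251]
 [0.5421 0.3164 0.1256]
 [0.5421 0.3192 0.1251]
 [0.537  0.3222 0.1226]
 [0.534  0.3244 0.1242]
 [0.5339 0.327  0.1244]]
((542.4190063476562, 289.4674987792969), (175.89462280273438, 150.57296752929688), 7.813978672027588)
gripz 0
scene 56 0.12884541089072377
((543.5994873046875, 299.0882568359375), (14.320182800292969, 58.60419464111328), 8.606882095336914)
[[0
[... 1180 characters left out ...]
 0.6102 -0.2548  0.0239]
 [ 0.6163 -0.2544  0.0256]
 [ 0.6331 -0.254   0.0244]
 [ 0.6377 -0.2538  0.0246]
 [ 0.6277 -0.2537  0.0285]
 [ 0.6318 -0.2536  0.028 ]
 [ 0.6247 -0.2536  0.0302]
 [ 0.633  -0.2512  0.0186]
 [ 0.6218 -0.2507  0.0265]
 [ 0.6267 -0.2505  0.027 ]
 [ 0.6314 -0.2503  0.0272]
 [ 0.6371 -0.25    0.0287]
 [ 0.6345 -0.2476  0.0201]
 [ 0.6245 -0.247   0.0292]
 [ 0.6292 -0.2468  0.0296]
 [ 0.6334 -0.2467  0.0293]
 [ 0.6385 -0.2464  0.0301]
 [ 0.6323 -0.2446  0.0172]
 [ 0.6212 -0.2441  0.0251]
 [ 0.6338 -0.2439  0.0241]
 [ 0.6292 -0.2434  0.0292]
 [ 0.6335 -0.2433  0.0291]
 [ 0.6137 -0.2413  0.0213]
 [ 0.6223 -0.2411  0.0208]
 [ 0.6205 -0.2409  0.024 ]
 [ 0.614  -0.2407  0.0269]]
```

Poses:
- File: origin ≈ (0.5405, -0.2425), yaw -4.2°. The posts and grip agree with the sizes given to about 2 mm.
- Rack: centre (0.5425, 0.2895), yaw 8°.
- T: top centre (0.542, 0.2985), z ≈ 0.127.

First the lever.

```bash
cat >> h.py <<'E'
a=np.radians(-4.22); O=np.array([.5405,-.2425,0]); fx=np.array([np.cos(a),np.sin(a),0]); fy=np.array([-np.sin(a),np.cos(a),0]); Z=np.array([0,0,1.])
FD=frame(-Z,-fy)
E
python3 - <<'E'
from h import *
g=O+86*.001*fx; print(g)
plan(g+[0,0,.12],FD)
E
```

```text
[ 0.62626684 -0.24882842  0.        ]
shift [ 0.1221 -0.089  -0.467 ] rot [28.67  0.    0.03]
```

Call:
drive_tool:
  increments:
    - [0, -0.009, -0.0467, 0, 0, 0, -0.39]
    - [0, -0.009, -0.0467, 0, 0, 0, -0.39]
    - [0, -0.009, -0.0467, 0, 0, 0, -0.39]
    - [0, -0.009, -0.0467, 0, 0, 0, -0.39]
    - [0, -0.009, -0.0467, 0, 0, 0, -0.39]
    - [0, -0.009, -0.0467, 0, 0, 0, -0.39]
    - [0, -0.009, -0.0467, 0, 0, 0, -0.39]
    - [0, -0.009, -0.0467, 0, 0, 0, -0.39]
    - [0, -0.009, -0.0467, 0, 0, 0, -0.39]
    - [0, -0.009, -0.0467, 0, 0, 0, -0.39]

```text
time_s: 1.55
eef_pos: [0.6271, -0.2471, 0.2422]
eef_rot: [-0.15, -0.691, -0.15, 0.691]
wrist_force: [0.3, -0.1, -1.0]
opening: 0.309
```

Call:
drive_tool:
  increments:
    - [0.04, 0, 0, 9.55, 0, 0, -0.39]
    - [0.04, 0, 0, 9.55, 0, 0, -0.39]
    - [0.04, 0, 0, 9.55, 0, 0, -0.39]
    - [0, 0, 0, 0, 0, 0, -0.39]
    - [0, 0, 0, 0, 0, 0, -0.39]

```text
time_s: 2.17
eef_pos: [0.6267, -0.2487, 0.1239]
eef_rot: [-0.024, 0.707, -0.025, -0.706]
wrist_force: [-0.7, -0.7, 0.7]
opening: 0.308
```

Run:
```python
from h import *
g=O+86*.001*fx
o,p,r=st(); print(o['q'].round(3),o['opening'],p)
plan(g+[0,0,.02],FD)
```

```text
[-0.553  0.509  1.428 -0.     1.202  1.087] 0.3079355555837211 [ 0.62671482 -0.24870329  0.12391366]
shift [1.039e-01 1.000e-04 6.000e-04] rot [ 0.21 -0.1  -0.05]
```

Call:
drive_tool:
  increments:
    - [0.022, 0, 0, 0, 0, 0, -0.39]
    - [0.022, 0, 0, 0, 0, 0, -0.39]
    - [0.022, 0, 0, 0, 0, 0, -0.39]
    - [0, 0, 0, 0, 0, 0, -0.39]

```text
time_s: 2.68
eef_pos: [0.6238, -0.2469, 0.0526]
eef_rot: [0.027, -0.705, 0.025, 0.708]
wrist_force: [-0.1, -0.4, 1.5]
opening: 0.306
```

Run:
```python
from h import *
s=snap('scene','s2')
a=cv2.imread('pics/s2.png'); cv2.imwrite('pics/s2c.png',cv2.resize(a[170:270,190:310],None,fx=6,fy=6,interpolation=cv2.INTER_CUBIC))
```

```text
(no output)
```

View pics/s2c.png

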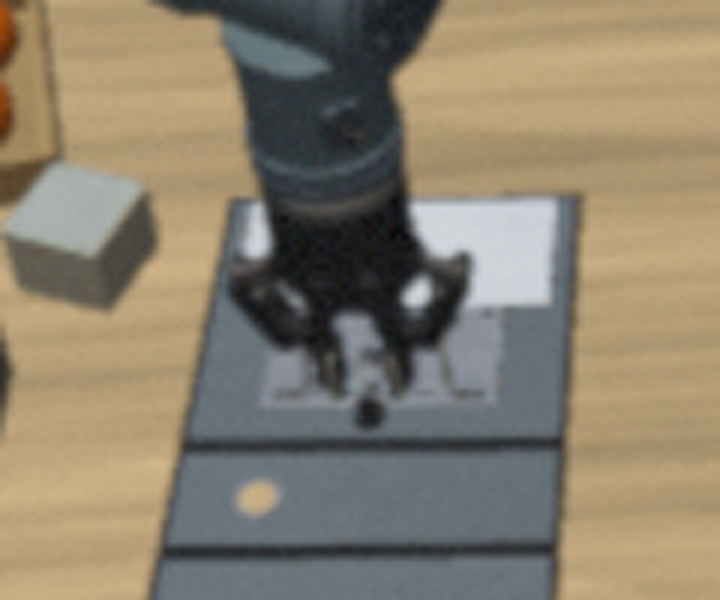

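The fingers straddle the black grip at (370,410) in the crop. I go down and grip.

Call:
drive_tool:
  increments:
    - [0.011, 0, 0, 0, 0, 0, -0.39]
    - [0.011, 0, 0, 0, 0, 0, -0.39]
    - [0.01, 0, 0, 0, 0, 0, -0.39]
    - [0, 0, 0, 0, 0, 0, -0.39]

```text
time_s: 3.22
eef_pos: [0.6251, -0.2477, 0.0229]
eef_rot: [0.026, -0.706, 0.025, 0.707]
wrist_force: [-0.6, -0.5, -0.0]
opening: 0.306
```

Call:
drive_tool:
  increments:
    - [0, 0, 0, 0, 0, 0, -1]
    - [0, 0, 0, 0, 0, 0, -1]
    - [0, 0, 0, 0, 0, 0, -1]
    - [0, 0, 0, 0, 0, 0, -1]

```text
time_s: 3.72
eef_pos: [0.6257, -0.2485, 0.0242]
eef_rot: [0.026, -0.707, 0.026, 0.707]
wrist_force: [-0.7, -2.7, -3.6]
opening: 0.169
```

Call:
drive_tool:
  increments:
    - [-0.0056, 0, 0.0013, 0, 0, 0, -1]
    - [-0.0054, 0, 0.0018, 0, 0, 0, -1]
    - [-0.0052, 0, 0.0024, 0, 0, 0, -1]
    - [-0.0049, 0, 0.0028, 0, 0, 0, -1]
    - [-0.0046, 0, 0.0034, 0, 0, 0, -1]
    - [0, 0, 0, 0, 0, 0, -1]

```text
time_s: 4.47
eef_pos: [0.6124, -0.2475, 0.0497]
eef_rot: [0.026, -0.705, 0.026, 0.708]
wrist_force: [-6.2, -4.5, -4.2]
opening: 0.171
```

Call:
drive_tool:
  increments:
    - [0, 0, 0, 0, 0, 0, -0.39]
    - [0, 0, 0, 0, 0, 0, -0.39]
    - [0, 0, 0, 0, 0, 0, -0.39]
    - [0, 0, 0, 0, 0, 0, -0.39]

```text
time_s: 4.97
eef_pos: [0.6146, -0.2472, 0.0503]
eef_rot: [-0.026, 0.707, -0.026, -0.706]
wrist_force: [-0.1, 0.2, 0.2]
opening: 0.309
```

Call:
drive_tool:
  increments:
    - [-0.04, 0, 0, 0, 0, 0, -0.39]
    - [-0.05, 0, 0, 0, 0, 0, -0.39]
    - [-0.05, 0, 0, 0, 0, 0, -0.39]
    - [-0.03, 0, 0, 0, 0, 0, -0.39]

```text
time_s: 5.48
eef_pos: [0.6152, -0.2477, 0.2237]
eef_rot: [-0.025, 0.708, -0.027, -0.705]
wrist_force: [0.8, 0.4, -0.6]
opening: 0.309
```

Run:
```python
from h import *
np.set_printoptions(precision=4,suppress=True)
s=snap('scene','s3')
a=cv2.imread('pics/s3.png'); cv2.imwrite('pics/s3c.png',cv2.resize(a[170:270,190:310],None,fx=6,fy=6,interpolation=cv2.INTER_CUBIC))
o,p,r=st(); print(o['q'].round(3),p)
# target for T: jaw along rack x
b=np.radians(8); rx=np.array([np.cos(b),np.sin(b),0])
T=np.array([.542,.2985,0])
for sg in (1,-1):
    plan(T+[0,0,.25],frame(-Z,sg*rx))
```

```text
[-0.561  0.382  1.385  0.     1.365  1.082] [ 0.6167 -0.2485  0.2277]
shift [-0.0256 -0.54    0.1141] rot [-102.18   -0.13   -0.61]
shift [-0.0256 -0.54    0.1141] rot [77.82 -0.58  0.12]
```

View pics/s3c.png

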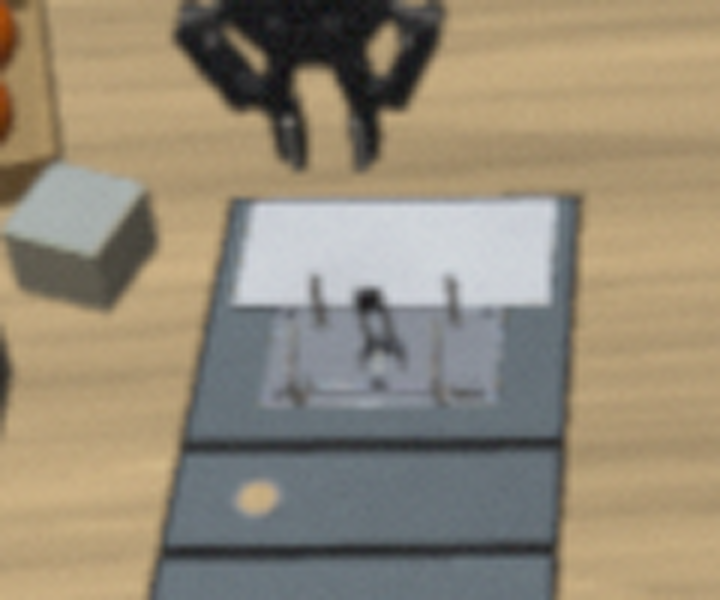

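The lever is up at (368,300) in the crop and the arches are swung back, so the posts are free. Now the T board.

Call:
drive_tool:
  increments:
    - [-0.0025, -0.054, 0.0114, 0, 0, 0, -0.39]
    - [-0.0025, -0.054, 0.0114, 0, 0, 0, -0.39]
    - [-0.0025, -0.054, 0.0114, 0, 0, 0, -0.39]
    - [-0.0025, -0.054, 0.0114, 0, 0, 0, -0.39]
    - [-0.0025, -0.054, 0.0114, 0, 0, 0, -0.39]
    - [-0.0025, -0.054, 0.0114, 0, 0, 0, -0.39]
    - [-0.0025, -0.054, 0.0114, 0, 0, 0, -0.39]
    - [-0.0025, -0.054, 0.0114, 0, 0, 0, -0.39]
    - [-0.0025, -0.054, 0.0114, 0, 0, 0, -0.39]
    - [-0.0025, -0.054, 0.0114, 0, 0, 0, -0.39]

```text
time_s: 6.78
eef_pos: [0.5395, 0.3014, 0.2449]
eef_rot: [-0.026, 0.707, -0.026, -0.707]
wrist_force: [1.2, -0.3, -0.3]
opening: 0.305
```

Call:
drive_tool:
  increments:
    - [0, 0, 0, -10.2, 0, 0, -0.39]
    - [0, 0, 0, -10.2, 0, 0, -0.39]
    - [0, 0, 0, -10.2, 0, 0, -0.39]
    - [0, 0, 0, -10.2, 0, 0, -0.39]
    - [0, 0, 0, -10.2, 0, 0, -0.39]
    - [0, 0, 0, -10.2, 0, 0, -0.39]
    - [0, 0, 0, -10.2, 0, 0, -0.39]
    - [0, 0, 0, -10.2, 0, 0, -0.39]
    - [0, 0, 0, -10.2, 0, 0, -0.39]
    - [0, 0, 0, -10.2, 0, 0, -0.39]

```text
time_s: 8.02
eef_pos: [0.5399, 0.2996, 0.2446]
eef_rot: [0.534, 0.463, 0.534, -0.463]
wrist_force: [-0.8, 0.4, 0.4]
opening: 0.305
```

Run:
```python
from h import *
np.set_printoptions(precision=4,suppress=True)
o,p,r=st(); print(o['q'].round(3),p)
b=np.radians(8); rx=np.array([np.cos(b),np.sin(b),0])
T=np.array([.542,.2985,0])
plan(T+[0,0,.102],frame(-Z,rx))
```

```text
[0.315 0.272 1.492 0.    1.377 0.172] [0.5399 0.2996 0.2446]
shift [0.1426 0.002  0.0014] rot [ 0.14 -0.    0.03]
```

Call:
drive_tool:
  increments:
    - [0.03, 0.002, 0.001, 0, 0, 0, -0.39]
    - [0.03, 0, 0, 0, 0, 0, -0.39]
    - [0.025, 0, 0, 0, 0, 0, -0.39]
    - [0, 0, 0, 0, 0, 0, -0.39]

```text
time_s: 8.52
eef_pos: [0.5403, 0.2983, 0.1573]
eef_rot: [0.532, 0.463, 0.534, -0.466]
wrist_force: [0.7, 0.9, 0.1]
opening: 0.306
```

Run:
```python
from h import *
s=snap('scene','s4');c=snap('top','t4')
a=cv2.imread('pics/s4.png');b=cv2.imread('pics/t4.png'); f=lambda i:cv2.resize(i,None,fx=4,fy=4,interpolation=cv2.INTER_CUBIC)
cv2.imwrite('pics/s4c.png',np.hstack([f(a[135:245,355:450]),f(b[135:245,165:260])]))
o,p,r=st();print(p)
```

```text
[0.54238106 0.29902853 0.16049148]
```

View pics/s4c.png

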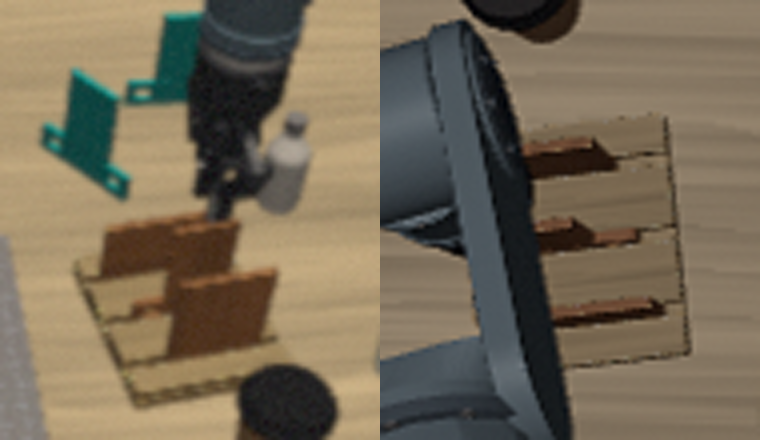

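The gripper sits over the middle board, whose top edge is at about (207,228) in the crop. I go down and grip.

Call:
drive_tool:
  increments:
    - [0.02, 0, 0, 0, 0, 0, -0.39]
    - [0.02, 0, 0, 0, 0, 0, -0.39]
    - [0.017, 0, 0, 0, 0, 0, -0.39]
    - [0, 0, 0, 0, 0, 0, -0.39]
    - [0, 0, 0, 0, 0, 0, -1]
    - [0, 0, 0, 0, 0, 0, -1]
    - [0, 0, 0, 0, 0, 0, -1]
    - [0, 0, 0, 0, 0, 0, -1]

```text
time_s: 9.62
eef_pos: [0.5424, 0.2989, 0.1034]
eef_rot: [0.533, 0.465, 0.533, -0.465]
wrist_force: [-0.1, 0.4, -0.5]
opening: 0.083
```

Call:
drive_tool:
  increments:
    - [-0.01, 0, 0, 0, 0, 0, -1]
    - [-0.02, 0, 0, 0, 0, 0, -1]
    - [-0.04, 0, 0, 0, 0, 0, -1]
    - [-0.05, 0, 0, 0, 0, 0, -1]
    - [-0.05, 0, 0, 0, 0, 0, -1]
    - [-0.04, 0, 0, 0, 0, 0, -1]
    - [0, 0, 0, 0, 0, 0, -1]

```text
time_s: 10.5
eef_pos: [0.5441, 0.2996, 0.3198]
eef_rot: [0.535, 0.468, 0.531, -0.462]
wrist_force: [-0.5, 0.1, -1.3]
opening: 0.086
```

Run:
```python
from h import *
np.set_printoptions(precision=4,suppress=True)
s=snap('scene','s5')
a=cv2.imread('pics/s5.png')
cv2.imwrite('pics/s5c.png',cv2.resize(a[90:245,340:460],None,fx=4,fy=4,interpolation=cv2.INTER_CUBIC))
o,p,r=st();print(p,o['q'],o['wrist_force'],o['torque'])
plan([.5,-.15,.30],frame(-Z,fx))
```

```text
[0.543  0.2992 0.3165] [0.3124 0.2265 1.4038 0.     1.5056 0.1761] [-0.079   0.0709 -1.4454] [ 0.0256 -0.0133  0.0833]
shift [ 0.0155 -0.1037  0.4392] rot [12.03 -0.09 -0.31]
```

View pics/s5c.png

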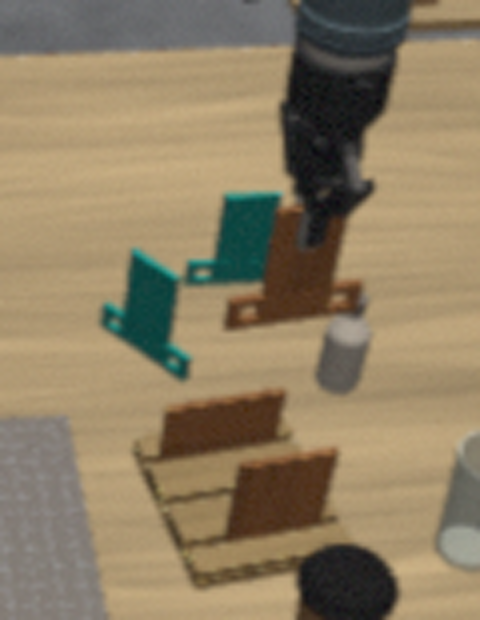

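The wooden T hangs straight with both slots visible at (245,312) and (345,297). The two plain boards are still in place. I carry it towards the file.

Call:
drive_tool:
  increments:
    - [0, -0.0145, 0.0521, 0, 0, 0, -1]
    - [0, -0.0145, 0.0521, 0, 0, 0, -1]
    - [0.0066, -0.0145, 0.0521, 0, 0, 0, -1]
    - [0.0066, -0.0145, 0.0521, 0, 0, 0, -1]
    - [0.0066, -0.0145, 0.0521, 0, 0, 0, -1]
    - [0.0066, -0.0145, 0.0521, 0, 0, 0, -1]
    - [0.0066, -0.0145, 0.0521, 0, 0, 0, -1]
    - [0.0066, -0.0145, 0.0521, 0, 0, 0, -1]
    - [0.0066, -0.0145, 0.0521, 0, 0, 0, -1]
    - [0.0066, -0.0145, 0.0521, 0, 0, 0, -1]

```text
time_s: 11.8
eef_pos: [0.468, -0.2381, 0.2589]
eef_rot: [0.532, 0.465, 0.534, -0.465]
wrist_force: [-0.0, -0.1, -0.8]
opening: 0.087
```

Call:
drive_tool:
  increments:
    - [0, 0, 0, 6, 0, 0, -1]
    - [0, 0, 0, 6, 0, 0, -1]
    - [0, 0, 0, 0, 0, 10, -1]
    - [0, 0, 0, 0, 0, 10, -1]
    - [0, 0, 0, 0, 0, 10, -1]
    - [0, 0, 0, 0, 0, 0, -1]

```text
time_s: 12.55
eef_pos: [0.4663, -0.2354, 0.2569]
eef_rot: [0.596, 0.626, 0.332, -0.377]
wrist_force: [0.4, -0.4, -0.4]
opening: 0.086
```

```bash
cat >> h.py <<'E'
def tilt(th):
    t=np.radians(th); d=fx*np.cos(t)-Z*np.sin(t); return d,frame(d,fx*np.sin(t)+Z*np.cos(t))
E
python3 - <<'E'
from h import *
np.set_printoptions(precision=4,suppress=True)
o,p,r=st();print(p,o['q'],o['wrist_force'])
d,F=tilt(60); plan(p,F)
d,F=tilt(25); plan(O+[0,0,.15]-.0764*d,F)
E
```

```text
[ 0.4663 -0.2354  0.2569] [-0.9317 -0.2486  2.0774  0.462   1.0084 -1.0436] [ 0.4207 -0.3875 -0.4084]
shift [0. 0. 0.] rot [-0.25 -0.15  0.26]
shift [ 0.0673 -0.0324  0.0019] rot [-0.29 -0.07 35.26]
```

Call:
drive_tool:
  increments:
    - [0, 0, 0, 0, 0, 9, -1]
    - [0, 0, 0, 0, 0, 9, -1]
    - [0, 0, 0, 0, 0, 9, -1]
    - [0, 0, 0, 0, 0, 8, -1]
    - [0, 0, 0, 0, 0, 0, -1]
    - [0, 0, 0, 0, 0, 0, -1]

```text
time_s: 13.3
eef_pos: [0.4698, -0.2374, 0.2608]
eef_rot: [0.684, 0.695, 0.129, -0.179]
wrist_force: [-0.3, 0.1, -0.9]
opening: 0.084
```

Run:
```python
from h import *
np.set_printoptions(precision=4,suppress=True)
o,p,r=st();print(p,o['q'],o['wrist_force'])
d,F=tilt(25); plan(O+[0,0,.12]-.0764*d,F);plan(O+[0,0,.06]-.0764*d,F)
s=snap('scene','s6');c=snap('top','t6')
a=cv2.imread('pics/s6.png');b=cv2.imread('pics/t6.png'); f=lambda i:cv2.resize(i,None,fx=3,fy=3,interpolation=cv2.INTER_CUBIC)
cv2.imwrite('pics/s6c.png',np.hstack([f(a[120:270,190:320]),f(b[130:280,330:460])]))
```

```text
[ 0.4698 -0.2374  0.2608] [-1.2664 -0.3021  2.4182  1.3469  1.042  -1.9698] [-0.3134  0.1038 -0.9031]
shift [ 0.0477 -0.0975 -0.0001] rot [ 0.03 -0.13  0.19]
shift [ 0.0732 -0.1518 -0.0001] rot [ 0.03 -0.13  0.19]
```

View pics/s6c.png

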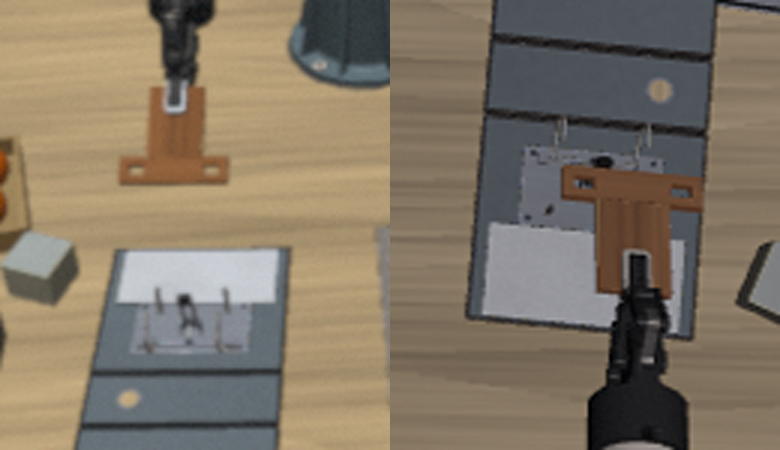

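The board is tilted 25° with its head leading, facing the posts. I bring it closer and measure the slots against the posts.

Call:
drive_tool:
  increments:
    - [0.01, -0.02, 0, 0, 0, 0, -1]
    - [0.01, -0.02, 0, 0, 0, 0, -1]
    - [0.01, -0.02, 0, 0, 0, 0, -1]
    - [0.01, -0.02, 0, 0, 0, 0, -1]
    - [0.01, -0.02, 0, 0, 0, 0, -1]
    - [0.0105, -0.025, 0, 0, 0, 0, -1]
    - [0, 0, 0, 0, 0, 0, -1]
    - [0, 0, 0, 0, 0, 0, -1]

```text
time_s: 14.4
eef_pos: [0.4719, -0.2375, 0.1224]
eef_rot: [0.685, 0.695, 0.128, -0.178]
wrist_force: [-0.2, 0.2, -0.1]
opening: 0.086
```

Run:
```python
from h import *
np.set_printoptions(precision=4,suppress=True)
o,p,r=st();print(p,o['q'],o['wrist_force'])
d,F=tilt(25); plan(O+[0,0,.09]-.0764*d,F);plan(O+[0,0,.06]-.0764*d,F)
s=snap('scene','s7');c=snap('top','t7')
a=cv2.imread('pics/s7.png');b=cv2.imread('pics/t7.png'); f=lambda i:cv2.resize(i,None,fx=4,fy=4,interpolation=cv2.INTER_CUBIC)
cv2.imwrite('pics/s7c.png',np.hstack([f(a[170:270,200:300]),f(b[140:240,350:450])]))
i=c['img'].astype(int); m=(i[...,0]>i[...,2]*1.7)&(i[...,0]>50); m[:,:340]=0;m[:,450:]=0;m[:150]=0;m[260:]=0
n,l,stt,_=cv2.connectedComponentsWithStats(m.astype(np.uint8)); k=1+np.argmax(stt[1:,4]); m=l==k; print(stt[k])
W=cloud(c); q=W[m&(W[...,2]>.05)]; 
loc=r.inv().apply(q-p)
print('board in tool frame: x',np.percentile(loc[:,0],[1,50,99]),'y',np.percentile(loc[:,1],[5,50,95]))
hd=loc[loc[:,0]>.066]; print('head z',hd[:,2].min(),hd[:,2].max()); tl=loc[(loc[:,0]<.05)&(loc[:,0]>0)]; print('tail z',tl[:,2].min(),tl[:,2].max())
# holes: contours inside
cs,h=cv2.findContours(m.astype(np.uint8),cv2.RETR_CCOMP,2)
for ci,hh in zip(cs,h[0]):
    if hh[3]>=0 and cv2.contourArea(ci)>4:
        M=cv2.moments(ci); u,v=M['m10']/M['m00'],M['m01']/M['m00']
        # intersect with board plane (upper face: tool y=+.004)
        T=c['world_from_camera']; rr=T[:3,:3]@np.array([(u-c['cx'])/c['fx'],(v-c['cy'])/c['fy'],1]); n=r.as_matrix()[:,1]; P0=p+n*.0
        w=T[:3,3]+rr*(n@(P0-T[:3,3]))/(n@rr); print('hole',u,v,cv2.contourArea(ci),w,r.inv().apply(w-p), (w-O)@fx,(w-O)@fy)
```

```text
[ 0.4719 -0.2375  0.1224] [-1.2602  0.2029  2.4261  1.6752  1.0076 -2.5743] [-0.2039  0.1543 -0.0867]
shift [-0.0004 -0.0003 -0.0001] rot [ 0.08 -0.08 -0.04]
shift [ 0.0123 -0.0275 -0.0001] rot [ 0.08 -0.08 -0.04]
[380 192  42  39 835]
board in tool frame: x [-0.0234  0.0527  0.0898] y [-0.001   0.0032  0.0074]
head z -0.05820673526347601 0.055983517623146066
tail z -0.03044815859016957 0.02782797673549767
hole 415.0357142857143 199.35714285714286 28.0 [ 0.5375 -0.2816  0.0904] [ 0.0757 -0.      0.0392] -9.858784773702554e-05 -0.039200688672015045
hole 386.0 196.72222222222223 27.0 [ 0.5429 -0.2017  0.0905] [ 0.0753 -0.     -0.0409] -0.0005804055527309708 0.04089894350915992
```

View pics/s7c.png

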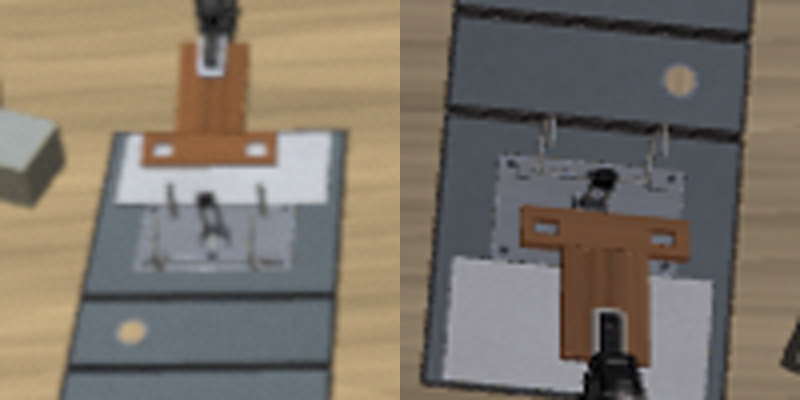

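Seen from the top camera, the slots are within 1 mm of the post line: (0,-39) and (-0.6,+41) in file axes. I flatten the tilt to 15° for more slot clearance and watch the joints.

```bash
cat >> h.py <<'E'
def tgt(th,h,ex=.0004,ey=-.0008):
    d,F=tilt(th); return O+fx*ex+fy*ey+Z*h-.0757*d,F
E
python3 - <<'E'
from h import *
plan(*tgt(15,.075))
E
```

```text
shift [ 0.0084 -0.0272  0.0004] rot [ 0.17 -0.02  9.93]
```

Call:
drive_tool:
  increments:
    - [0.0042, -0.0136, 0.0004, 0, 0, 5, -1]
    - [0.003, -0.0139, 0, 0, 0, 5, -1]
    - [0, 0, 0, 0, 0, 0, -1]
    - [0, 0, 0, 0, 0, 0, -1]

```text
time_s: 15.0
eef_pos: [0.4676, -0.2379, 0.0942]
eef_rot: [0.698, 0.703, 0.067, -0.118]
wrist_force: [0.1, 0.2, -1.0]
opening: 0.087
```

Run:
```python
from h import *
np.set_printoptions(precision=4,suppress=True)
o,p,r=st();print(p,o['q'],o['wrist_force'])
plan(*tgt(15,.06)); plan(*tgt(15,.04))
```

```text
[ 0.4676 -0.2379  0.0942] [-1.3429  0.5159  2.3977  1.8055  1.2479 -2.9135] [ 0.0906  0.1576 -1.0359]
shift [ 0.0041 -0.0141 -0.    ] rot [ 0.1  -0.02  0.03]
shift [ 0.0093 -0.0334 -0.    ] rot [ 0.1  -0.02  0.03]
```

Joint 6 is at -2.91 and its limit is -3.12, so I go back to 19° of tilt and lower from there.

Run:
```python
from h import *
plan(*tgt(19,.062))
```

```text
shift [ 0.0037 -0.0068  0.    ] rot [ 0.1  -0.02 -3.97]
```

Call:
drive_tool:
  increments:
    - [0.0037, -0.0068, 0, 0, 0, -4, -1]
    - [0, 0, 0, 0, 0, 0, -1]
    - [0, 0, 0, 0, 0, 0, -1]

```text
time_s: 15.38
eef_pos: [0.4697, -0.238, 0.0875]
eef_rot: [0.694, 0.7, 0.09, -0.141]
wrist_force: [1.1, 0.0, -0.6]
opening: 0.086
```

```bash
cat > holes.py <<'E'
from h import *
np.set_printoptions(precision=4,suppress=True)
import sys
tag=sys.argv[1]
o,p,r=st();print(p,o['q'].round(3),o['wrist_force'])
s=snap('scene','s'+tag);c=snap('top','t'+tag)
a=cv2.imread(f'pics/s{tag}.png');b=cv2.imread(f'pics/t{tag}.png'); f=lambda i:cv2.resize(i,None,fx=6,fy=6,interpolation=cv2.INTER_CUBIC)
cv2.imwrite(f'pics/s{tag}c.png',np.hstack([f(a[185:265,215:280]),f(b[160:240,370:435])]))
for cc,nm,x0 in ((c,'top',(340,450,150,260)),(s,'scene',(200,300,170,280))):
    i=cc['img'].astype(int); m=(i[...,0]>i[...,2]*1.6)&(i[...,0]>45); k=np.zeros_like(m); k[x0[2]:x0[3],x0[0]:x0[1]]=1; m&=k
    n,l,stt,_=cv2.connectedComponentsWithStats(m.astype(np.uint8)); m=l==1+np.argmax(stt[1:,4])
    cs,h=cv2.findContours(m.astype(np.uint8),cv2.RETR_CCOMP,2)
    for ci,hh in zip(cs,h[0]):
        if hh[3]>=0 and cv2.contourArea(ci)>6:
            M=cv2.moments(ci); u,v=M['m10']/M['m00'],M['m01']/M['m00']
            T=cc['world_from_camera']; rr=T[:3,:3]@np.array([(u-cc['cx'])/cc['fx'],(v-cc['cy'])/cc['fy'],1]); n=r.as_matrix()[:,1]
            w=T[:3,3]+rr*(n@(p-T[:3,3]))/(n@rr); print(nm,'hole',round(u,1),round(v,1),cv2.contourArea(ci),w,r.inv().apply(w-p), (w-O)@fx,(w-O)@fy)
E
python3 holes.py 9
```

```text
[ 0.4697 -0.238   0.0875] [-1.312  0.464  2.4    1.799  1.164 -2.86 ] [ 1.1047  0.0306 -0.5895]
top hole 413.2 200.1 25.5 [ 0.5386 -0.282   0.0631] [0.076  0.     0.0388] 0.0009812544753646081 -0.03948639666809402
top hole 384.7 197.6 26.5 [ 0.5437 -0.2019  0.063 ] [ 0.0753  0.     -0.0414] 0.00020211219043713392 0.04073565092234035
scene hole 264.0 212.5 28.0 [ 0.5442 -0.2041  0.0628] [ 0.076   0.     -0.0392] 0.0008602444968872854 0.03852201665850404
scene hole 241.0 212.5 28.0 [ 0.5381 -0.284   0.0633] [ 0.0756 -0.      0.0409] 0.0006260959706073648 -0.04158486778104205
```

View pics/s9c.png

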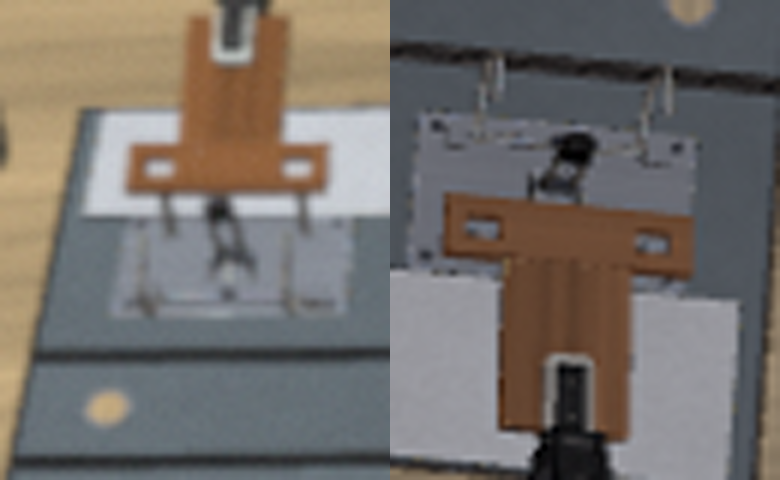

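Run:
```python
from h import *
np.set_printoptions(precision=4,suppress=True)
s=camera('scene'); c=camera('top')
a=cv2.imread('pics/s3.png');b=cv2.imread('pics/top0.png');t=cv2.imread('pics/t9.png')
f=lambda i:cv2.resize(i,(390,390),interpolation=cv2.INTER_NEAREST)
cv2.imwrite('pics/posts.png',np.vstack([np.hstack([f(a[205:235,235:265+0]),f(a[205:235,250:280])])[:200],np.hstack([f(b[185:215,370:400]),f(b[185:215,398:428])])[:390]]))
for n,cc,pt in (('L scene',s,(242.7,216.3)),('R scene',s,(265,216.7))):
    w=ray(cc,*pt,.048)-O; print(n,w@fx,w@fy)
for n,cc,pt in (('L scene foot',s,(243.3,223.7)),('R',s,(265.8,224.2))):
    w=ray(cc,*pt,.005)-O; print(n,w@fx,w@fy)
for y in (40,-40):
  for z in (.005,.048):
    for cc,n in ((s,'scene'),(c,'top')):
        w=O+fy*y*.001+Z*z; T=np.linalg.inv(cc['world_from_camera']); q=T[:3,:3]@w+T[:3,3]; print(n,y,z,cc['fx']*q[0]/q[2]+cc['cx'],cc['fy']*q[1]/q[2]+cc['cy'])
```

```text
L scene 0.004556631384846311 -0.037092419789431265
R scene 0.007183930190830286 0.04125465200596253
L scene foot 0.0006587262009896353 -0.040755362351998725
R 0.003852614285652676 0.04014500232281976
scene 40 0.005 265.8456916564719 223.40556595286694
top 40 0.005 382.0662535295824 199.97240754192583
scene 40 0.048 264.8100658950488 215.21642628821806
top 40 0.048 384.15187845439885 198.3010048150776
scene -40 0.005 243.533087259051 223.56255546776399
top -40 0.005 409.3713578706992 202.6122389988614
scene -40 0.048 242.02757418982458 215.3621280837761
top -40 0.048 412.27994884129055 201.01922920147803
```

View pics/posts.png

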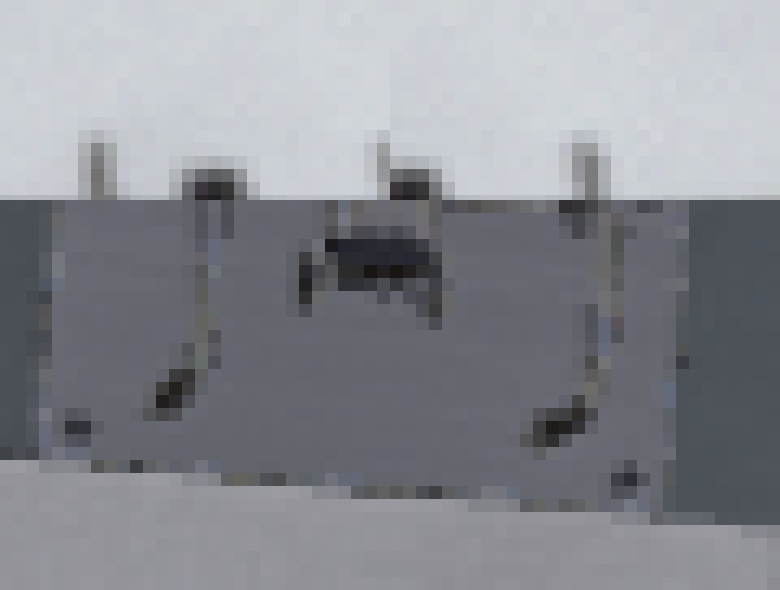

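The slot centres are within 1 mm of the posts in both views. I lower straight down.

Call:
drive_tool:
  increments:
    - [0.0015, -0.0057, 0, 0, 0, 0, -1]
    - [0.0018, -0.0057, 0, 0, 0, 0, -1]
    - [0.0018, -0.0057, 0, 0, 0, 0, -1]
    - [0, 0, 0, 0, 0, 0, -1]

```text
time_s: 16.08
eef_pos: [0.4683, -0.2371, 0.067]
eef_rot: [0.692, 0.702, 0.091, -0.142]
wrist_force: [0.8, 0.4, 0.0]
opening: 0.086
```

```bash
python3 holes.py 10; python3 -c "
from h import *
plan(*tgt(19,.044))"
```

```text
[ 0.4683 -0.2371  0.067 ] [-1.316  0.544  2.381  1.819  1.177 -2.918] [0.7501 0.3662 0.025 ]
top hole 411.7 201.5 24.5 [ 0.5369 -0.282   0.0422] [ 0.0759 -0.      0.0398] -0.0006725536806543775 -0.03968224781525046
top hole 383.7 198.8 24.5 [ 0.5427 -0.202   0.0424] [ 0.0758 -0.     -0.0404] -0.0007503770493181694 0.040522904860964874
scene hole 265.0 216.0 22.0 [ 0.5421 -0.2024  0.0426] [ 0.0752 -0.     -0.0399] -0.0013188848299254023 0.04009150253741786
scene hole 242.0 216.0 22.0 [ 0.5355 -0.2833  0.0426] [ 0.0745 -0.      0.0412] -0.0019584651111863548 -0.04100696093323187
shift [0.0007 0.0014 0.0008] rot [-0.04 -0.04  0.01]
```

View pics/s10c.png

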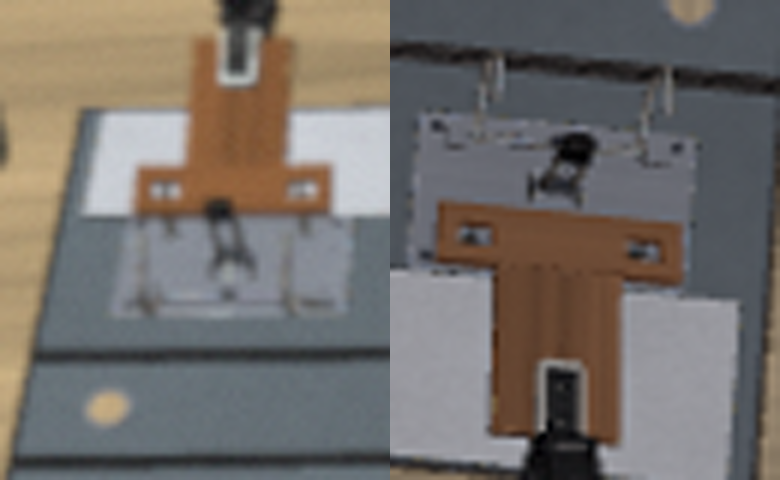

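In both views the post tips show inside both slots, and the force is under 1 N. I continue down.

Call:
drive_tool:
  increments:
    - [0.0024, -0.0045, 0, 0, 0, 0, -1]
    - [0.0016, -0.0047, 0, 0, 0, 0, -1]
    - [0.0016, -0.0047, 0, 0, 0, 0, -1]
    - [0, 0, 0, 0, 0, 0, -1]

```text
time_s: 16.68
eef_pos: [0.4691, -0.2372, 0.0524]
eef_rot: [0.692, 0.702, 0.091, -0.142]
wrist_force: [-0.1, 0.1, -0.7]
opening: 0.084
```

```bash
python3 holes.py 11; python3 -c "
from h import *
plan(*tgt(21,.02))"
```

```text
[ 0.4691 -0.2372  0.0524] [-1.313  0.603  2.362  1.839  1.187 -2.961] [-0.1292  0.0827 -0.6752]
top hole 410.6 201.8 25.5 [ 0.5374 -0.2816  0.0277] [ 0.0754 -0.      0.0392] -0.00023817905619310994 -0.039192425556491536
top hole 382.9 199.0 23.0 [ 0.5437 -0.2018  0.0276] [ 0.0759  0.     -0.0408] 0.0002202058517593179 0.04086659151206036
scene hole 250.8 219.7 11.5 [ 0.5414 -0.2538  0.0271] [0.0776 0.     0.0113] 0.001778373672617133 -0.011207161244115447
shift [ 0.003  -0.0049  0.0007] rot [-0.01 -0.03 -2.  ]
```

View pics/s11c.png

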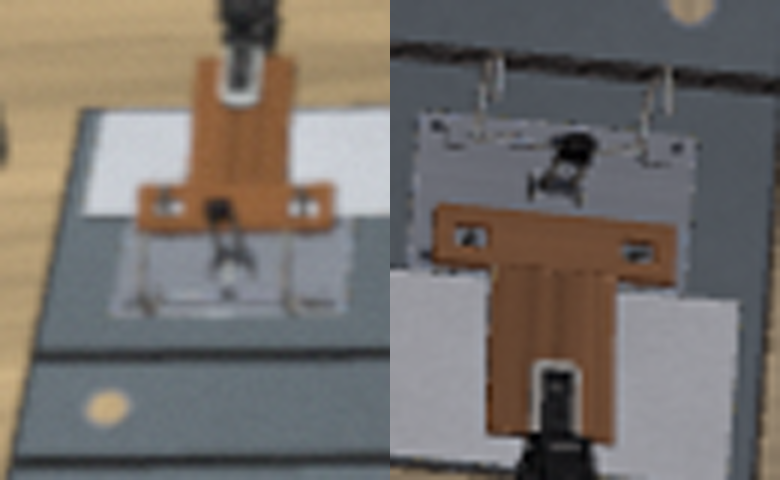

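Call:
drive_tool:
  increments:
    - [0.003, -0.0049, 0, 0, 0, -2, -1]
    - [0, 0, 0, 0, 0, 0, -1]
    - [0, 0, 0, 0, 0, 0, -0.6]
    - [0, 0, 0, 0, 0, 0, -0.6]
    - [0, 0, 0, 0, 0, 0, -0.6]
    - [0, 0, 0, 0, 0, 0, -0.6]

```text
time_s: 17.52
eef_pos: [0.4704, -0.2375, 0.0472]
eef_rot: [0.69, 0.7, 0.103, -0.154]
wrist_force: [0.1, 0.6, -0.5]
opening: 0.206
```

```bash
python3 holes.py 12
```

```text
[ 0.4704 -0.2375  0.0472] [-1.295  0.585  2.361  1.841  1.144 -2.939] [ 0.1333  0.5881 -0.4716]
top hole 410.0 202.6 28.5 [ 0.5358 -0.2812  0.0209] [0.0733 0.     0.0388] -0.0018102981252820342 -0.03898430242814253
top hole 382.7 199.7 29.5 [ 0.5424 -0.2023  0.0206] [ 0.0742 -0.     -0.0404] -0.0010337391527079861 0.04021463356840512
scene hole 250.8 219.7 11.5 [ 0.5362 -0.2546  0.0215] [0.0717 0.     0.0122] -0.0033561220852849328 -0.012366623809896992
```

View pics/s12c.png

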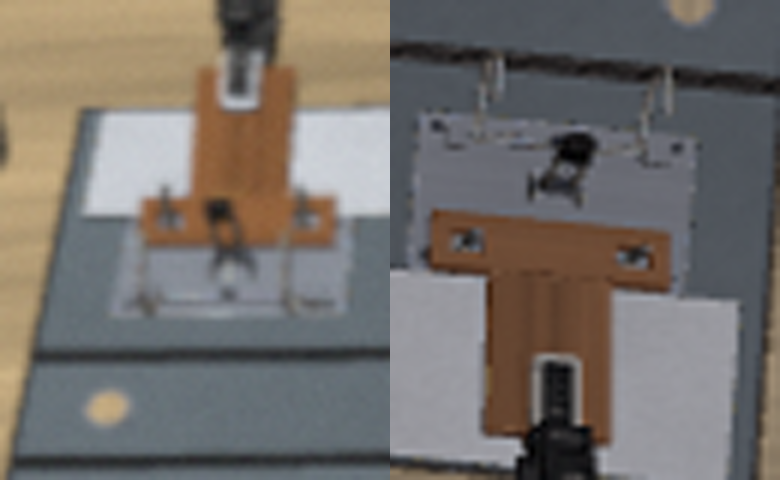

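The board is released and its head has slid down the posts. I withdraw backwards.

Call:
drive_tool:
  increments:
    - [-0.006, 0, 0, 0, 0, 0, -0.6]
    - [-0.008, 0, 0, 0, 0, 0, -0.6]
    - [-0.008, 0, 0, 0, 0, 0, -0.6]
    - [-0.008, 0, 0, 0, 0, 0, -0.6]
    - [0, 0, 0, 0, 0, 0, -0.6]

```text
time_s: 18.25
eef_pos: [0.4419, -0.2359, 0.0582]
eef_rot: [0.69, 0.7, 0.103, -0.155]
wrist_force: [-0.9, 0.8, -0.8]
opening: 0.203
```

```bash
python3 holes.py 13
```

```text
[ 0.4419 -0.2359  0.0582] [-1.405  0.537  2.415  1.736  1.166 -2.941] [-0.9281  0.7969 -0.7983]
top hole 410.1 202.3 26.5 [ 0.5367 -0.2814  0.0206] [0.1049 0.     0.0383] -0.0009319629709578367 -0.039090066735414236
top hole 382.7 199.7 29.5 [ 0.5424 -0.2023  0.0207] [ 0.1046  0.     -0.041 ] -0.0010425595595555048 0.040223770965364815
scene hole 250.8 219.7 11.5 [ 0.5363 -0.2546  0.0215] [0.1023 0.     0.0115] -0.0033225050302217347 -0.012359032467191597
```

View pics/s13c.png

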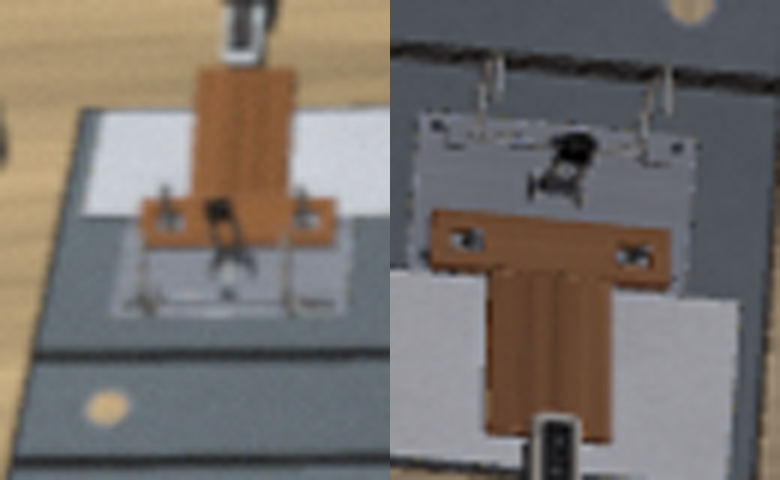

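Call:
drive_tool:
  increments:
    - [-0.01, 0, 0, 0, 0, 0, -0.6]
    - [-0.01, 0, 0, 0, 0, 0, -0.6]
    - [-0.008, 0, 0, 0, 0, 0, -0.6]
    - [0, 0, 0, 0, 0, 0, -0.6]
    - [0, 0, 0, 0, 0, 0, -0.6]

```text
time_s: 18.98
eef_pos: [0.4165, -0.2337, 0.068]
eef_rot: [0.69, 0.699, 0.103, -0.154]
wrist_force: [0.2, 0.1, 0.5]
opening: 0.201
```

```bash
python3 holes.py 14
python3 - <<'E'
from h import *
c=camera('top'); W=cloud(c); i=c['img'].astype(int); m=(i[...,0]>i[...,2]*1.6)&(i[...,0]>45); m[:,:370]=0;m[:,425:]=0;m[:192]=0;m[240:]=0
q=W[m]-O; X=q@fx; z=W[m][:,2]
for lo in range(-100,20,20):
    k=(X>lo/1000)&(X<lo/1000+.02); print(lo,k.sum(),np.median(z[k]).round(4) if k.any() else '', (q[k]@fy).min().round(4) if k.any() else '',(q[k]@fy).max().round(4) if k.any() else '')
E
```

```text
[ 0.4165 -0.2337  0.068 ] [-1.515  0.492  2.461  1.626  1.187 -2.94 ] [0.2279 0.1113 0.5189]
top hole 409.6 203.0 39.5 [ 0.5345 -0.28    0.0215] [ 0.1297 -0.      0.0375] -0.0032298340666729757 -0.037841540726915306
top hole 382.4 200.1 36.5 [ 0.5413 -0.2014  0.0211] [ 0.1308  0.     -0.0414] -0.0022331969967649213 0.041053769673988605
scene hole 250.9 219.5 12.5 [ 0.5357 -0.2545  0.0218] [ 0.129 -0.     0.012] -0.003908539878138848 -0.012351028738905373
-100 138 0.0126 -0.0276 0.0297
-80 139 0.0136 -0.0282 0.03
-60 137 0.0137 -0.0272 0.0295
-40 136 0.0134 -0.0274 0.0299
-20 217 0.0148 -0.057 0.0578
0 137 0.0143 -0.0541 0.0572
```

View pics/s14c.png

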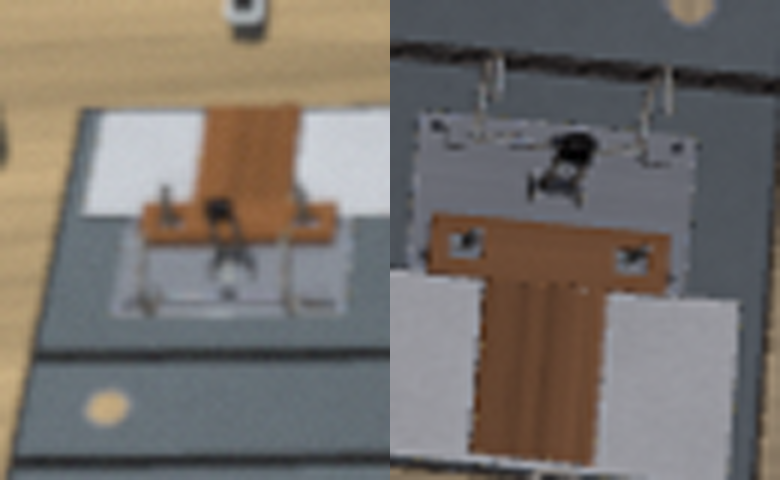

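The board lies flat: its upper face is at about 13 mm along the whole length, and both posts stand through the slots. Next I go up, turn the tool down again, and return to the lever.

Call:
drive_tool:
  increments:
    - [0, 0.03, 0, 0, 0, 0, -0.39]
    - [0, 0.04, 0, 0, 0, 0, -0.39]
    - [0, 0.04, 0, 0, 0, 0, -0.39]
    - [0, 0.05, 0, 0, 0, 0, -0.39]
    - [0, 0, 0, 0, 0, -10, -0.39]
    - [0, 0, 0, 0, 0, -10, -0.39]
    - [0, 0, 0, 0, 0, -10, -0.39]
    - [0, 0, 0, 0, 0, -10, -0.39]
    - [0, 0, 0, 0, 0, -10, -0.39]
    - [0, 0, 0, 0, 0, -10, -0.39]

```text
time_s: 20.38
eef_pos: [0.4743, -0.2342, 0.2155]
eef_rot: [0.534, 0.566, 0.429, -0.459]
wrist_force: [0.3, -0.0, 0.3]
opening: 0.308
```

Call:
drive_tool:
  increments:
    - [0, 0, 0, 0, 0, -9, -0.39]
    - [0, 0, 0, 10, 0, 0, -0.39]
    - [0, 0, 0, 10, 0, 0, -0.39]
    - [0, 0, 0, 10, 0, 0, -0.39]
    - [0, 0, 0, 10, 0, 0, -0.39]
    - [0, 0, 0, 10, 0, 0, -0.39]
    - [0, 0, 0, 10, 0, 0, -0.39]
    - [0, 0, 0, 10, 0, 0, -0.39]
    - [0, 0, 0, 10, 0, 0, -0.39]
    - [0, 0, 0, 10, 0, 0, -0.39]

```text
time_s: 21.62
eef_pos: [0.474, -0.2337, 0.2142]
eef_rot: [-0.028, 0.727, -0.02, -0.685]
wrist_force: [-0.0, -0.8, 0.5]
opening: 0.309
```

Run:
```python
from h import *
np.set_printoptions(precision=4,suppress=True)
o,p,r=st(); print(p,o['q'])
g=O+.041*fx
plan(g+[0,0,.15],FD); plan(g+[0,0,.066],FD)
s=camera('scene');c=camera('top')
for n,cc in (('s',s),('t',c)):
    W=cloud(cc); q=W-O; X=q@fx;Y=q@fy
    k=(X>.02)&(X<.07)&(abs(Y)<.02)&(W[...,2]>.05)&(W[...,2]<.1); print(n,k.sum(),np.c_[X[k],Y[k],W[k][:,2]])
snap('scene','s15')
```

```text
[ 0.474  -0.2337  0.2142] [-0.71    0.0708  1.7898  0.0479  1.2416  0.914 ]
shift [ 0.0704  0.0053 -0.104 ] rot [ 0.34 -3.37  0.73]
shift [ 0.1542  0.0064 -0.099 ] rot [ 0.34 -3.37  0.73]
s 23 [[ 0.0429 -0.0038  0.0801]
 [ 0.0406 -0.001   0.0776]
 [ 0.04    0.0023  0.077 ]
 [ 0.0402  0.0057  0.0771]
 [ 0.0406 -0.0083  0.0726]
 [ 0.0439 -0.0041  0.0762]
 [ 0.0442 -0.0007  0.0765]
 [ 0.0485  0.0036  0.0811]
 [ 0.047   0.0067  0.0794]
 [ 0.0486 -0.0036  0.0763]
 [ 0.0467 -0.0007  0.0741]
 [ 0.0487  0.0031  0.0763]
 [ 0.047   0.0061  0.0744]
 [ 0.0384  0.0077  0.0651]
 [ 0.0421 -0.0057  0.0642]
 [ 0.0451 -0.0016  0.0674]
 [ 0.0503  0.003   0.0731]
 [ 0.0489  0.006   0.0715]
 [ 0.0447  0.0085  0.0668]
 [ 0.0408 -0.0065  0.0577]
 [ 0.0363  0.0062  0.0527]
 [ 0.0388 -0.0076  0.0504]
 [ 0.0394  0.0063  0.0509]]
t 37 [[ 0.0468  0.0055  0.0717]
 [ 0.0468  0.003   0.0732]
 [ 0.0469  0.0004  0.0742]
 [ 0.0463 -0.0016  0.0794]
 [ 0.0474 -0.0052  0.0744]
 [ 0.0434  0.0059  0.0752]
 [ 0.043   0.0037  0.0793]
 [ 0.0433  0.0009  0.079 ]
 [ 0.0435 -0.0018  0.0795]
 [ 0.0437 -0.0045  0.0797]
 [ 0.0439 -0.0072  0.0801]
 [ 0.0413  0.0074  0.0687]
 [ 0.0404  0.0058  0.0761]
 [ 0.0408  0.0029  0.0753]
 [ 0.0406  0.0007  0.0787]
 [ 0.0411 -0.0024  0.0772]
 [ 0.0415 -0.0052  0.0765]
 [ 0.0413 -0.0076  0.0791]
 [ 0.0373  0.0084  0.0764]
 [ 0.0375  0.0057  0.0771]
 [ 0.0382  0.0025  0.0745]
 [ 0.0383 -0.0002  0.075 ]
 [ 0.0384 -0.0027  0.0764]
 [ 0.0385 -0.0053  0.0776]
 [ 0.0376  0.0076  0.0548]
 [ 0.035   0.0077  0.0735]
 [ 0.0363  0.0038  0.0665]
 [ 0.0348  0.0028  0.0779]
 [ 0.036  -0.0008  0.0723]
 [ 0.0373 -0.0047  0.0656]
 [ 0.0357 -0.0055  0.0776]
 [ 0.0349  0.0072  0.0539]
 [ 0.0357  0.0039  0.0505]
 [ 0.0346 -0.0001  0.0611]
 [ 0.0337 -0.0016  0.0687]
 [ 0.0338 -0.0043  0.0695]
 [ 0.0325 -0.0061  0.0597]]
```

View pics/s15.png

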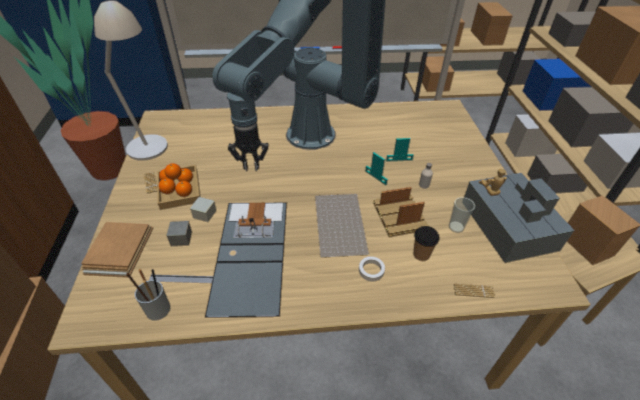

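Call:
drive_tool:
  increments:
    - [0, 0, 0, 0, -3.4, 0.7, -0.39]
    - [0, 0.002, -0.035, 0, 0, 0, -0.39]
    - [0, 0.002, -0.035, 0, 0, 0, -0.39]
    - [0, 0.001, -0.034, 0, 0, 0, -0.39]
    - [0.035, 0, 0, 0, 0, 0, -0.39]
    - [0.035, 0, 0, 0, 0, 0, -0.39]
    - [0, 0, 0, 0, 0, 0, -0.39]
    - [0, 0, 0, 0, 0, 0, -0.39]

```text
time_s: 22.78
eef_pos: [0.5783, -0.2463, 0.1461]
eef_rot: [-0.021, 0.707, -0.022, -0.706]
wrist_force: [-0.7, -0.6, 0.1]
opening: 0.303
```

Run:
```python
from h import *
o,p,r=st(); print(p)
plan(O+.041*fx+[0,0,.067],FD)
s=snap('scene','s16')
a=cv2.imread('pics/s16.png'); cv2.imwrite('pics/s16c.png',cv2.resize(a[150:270,200:300],None,fx=5,fy=5,interpolation=cv2.INTER_CUBIC))
```

```text
[ 0.57832213 -0.24633277  0.14606401]
shift [ 0.0791 -0.0011 -0.0029] rot [ 0.73 -0.1  -0.1 ]
```

View pics/s16c.png

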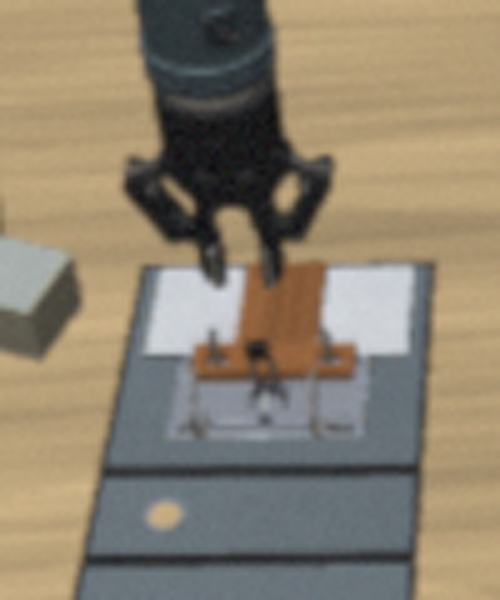

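Call:
drive_tool:
  increments:
    - [0.03, -0.001, -0.003, 0.7, 0, 0, -0.39]
    - [0.025, 0, 0, 0, 0, 0, -0.39]
    - [0.024, 0, 0, 0, 0, 0, -0.39]
    - [0, 0, 0, 0, 0, 0, -0.39]
    - [0, 0, 0, 0, 0, 0, -1]
    - [0, 0, 0, 0, 0, 0, -1]
    - [0, 0, 0, 0, 0, 0, -1]
    - [0, 0, 0, 0, 0, 0, -1]

```text
time_s: 23.82
eef_pos: [0.5816, -0.2455, 0.0675]
eef_rot: [-0.026, 0.707, -0.027, -0.706]
wrist_force: [-0.7, 3.8, 6.6]
opening: 0.176
```

Run:
```python
from h import *
o,p,r=st(); print(p,(p-O)@fx,(p-O)@fy,o['wrist_force'],o['opening'])
s=snap('scene','s17')
a=cv2.imread('pics/s17.png'); cv2.imwrite('pics/s17c.png',cv2.resize(a[150:270,200:300],None,fx=5,fy=5,interpolation=cv2.INTER_CUBIC))
```

```text
[ 0.58164638 -0.24554143  0.06752764] 0.04125863772286018 -5.37680580726291e-06 [-0.67891384  3.77725273  6.55773945] 0.17580524759508137
```

View pics/s17c.png

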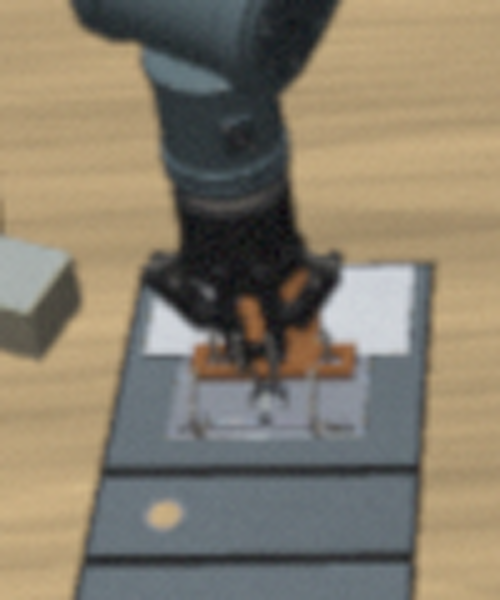

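Call:
drive_tool:
  increments:
    - [0.0018, 0, -0.007, 0, 0, 0, -1]
    - [0.0033, 0, -0.0079, 0, 0, 0, -1]
    - [0.0044, 0, -0.0073, 0, 0, 0, -1]
    - [0.0055, 0, -0.0066, 0, 0, 0, -1]
    - [0.0064, 0, -0.0057, 0, 0, 0, -1]

```text
time_s: 24.5
eef_pos: [0.6172, -0.2482, 0.0479]
eef_rot: [-0.026, 0.708, -0.027, -0.705]
wrist_force: [-3.7, 5.8, 17.0]
opening: 0.172
```

Call:
drive_tool:
  increments:
    - [0.0072, 0, -0.0046, 0, 0, 0, -1]
    - [0.0051, 0, -0.0025, 0, 0, 0, -1]
    - [0.0054, 0, -0.002, 0, 0, 0, -1]
    - [0.0055, 0, -0.0014, 0, 0, 0, -1]
    - [0.0028, 0, -0.0005, 0, 0, 0, -1]
    - [0, 0, 0, 0, 0, 0, -1]
    - [0, 0, 0, 0, 0, 0, -1]

```text
time_s: 25.38
eef_pos: [0.6311, -0.2493, 0.0224]
eef_rot: [-0.025, 0.71, -0.028, -0.703]
wrist_force: [8.1, 4.8, 7.8]
opening: 0.174
```

Run:
```python
from h import *
o,p,r=st(); print(p,(p-O)@fx,(p-O)@fy,o['wrist_force'],o['opening'])
s=snap('scene','s18')
a=cv2.imread('pics/s18.png'); cv2.imwrite('pics/s18c.png',cv2.resize(a[150:270,200:300],None,fx=5,fy=5,interpolation=cv2.INTER_CUBIC))
```

```text
[ 0.63111401 -0.24932096  0.02241607] 0.09087027384902707 -0.00013451983462131096 [8.07792622 4.80076169 7.78100367] 0.17407318641415473
```

View pics/s18c.png

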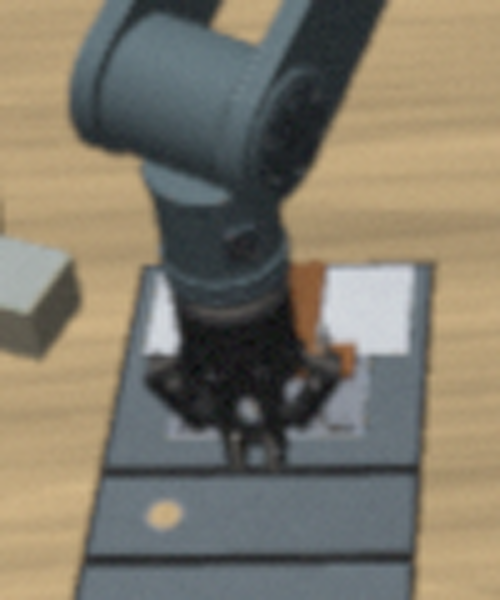

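Call:
drive_tool:
  increments:
    - [0.002, 0, 0.002, 0, 0, 0, -1]
    - [0.001, 0, 0.002, 0, 0, 0, -1]
    - [0, 0, 0, 0, 0, 0, -1]

```text
time_s: 25.8
eef_pos: [0.6311, -0.2495, 0.022]
eef_rot: [-0.024, 0.713, -0.029, -0.7]
wrist_force: [18.1, 7.9, 11.3]
opening: 0.175
```

Call:
drive_tool:
  increments:
    - [0, 0, 0, 0, 0, 0, -0.39]
    - [0, 0, 0, 0, 0, 0, -0.39]
    - [0, 0, 0, 0, 0, 0, -0.39]
    - [-0.02, 0, 0, 0, 0, 0, -0.39]
    - [-0.04, 0, 0, 0, 0, 0, -0.39]
    - [-0.05, 0, 0, 0, 0, 0, -0.39]
    - [-0.05, 0, 0, 0, 0, 0, -0.39]
    - [-0.02, 0, 0, 0, 0, 0, -0.39]

```text
time_s: 26.8
eef_pos: [0.6238, -0.2495, 0.2011]
eef_rot: [-0.025, 0.709, -0.028, -0.704]
wrist_force: [-0.6, -0.5, -0.7]
opening: 0.308
```

Run:
```python
from h import *
np.set_printoptions(precision=4,suppress=True)
o,p,r=st(); print(p,o['wrist_force'])
s=snap('scene','s19')
a=cv2.imread('pics/s19.png'); cv2.imwrite('pics/s19c.png',cv2.resize(a[170:260,200:300],None,fx=6,fy=6,interpolation=cv2.INTER_CUBIC))
W=cloud(s); q=W-O; X=q@fx;Y=q@fy
k=(X>.06)&(X<.11)&(abs(Y)<.015)&(W[...,2]>.015)&(W[...,2]<.1); print(k.sum(),X[k].mean(),Y[k].mean(),np.percentile(W[k][:,2],[5,50,95]))
k=(X>-.02)&(X<.09)&(abs(abs(Y)-.04)<.008)&(W[...,2]>.03)&(W[...,2]<.1); print(np.c_[X[k],Y[k],W[k][:,2]])
```

```text
[ 0.6238 -0.2495  0.2011] [-0.5813 -0.4996 -0.7029]
26 0.0837622343273617 0.0009295917642783458 [0.0301 0.0358 0.0383]
[[ 0.0155 -0.0394  0.0662]
 [ 0.0152  0.0399  0.0652]
 [ 0.0237 -0.0379  0.0699]
 [ 0.0031 -0.0397  0.048 ]
 [ 0.0205  0.0404  0.0657]
 [-0.0012  0.0401  0.0427]
 [ 0.0285 -0.0407  0.07  ]
 [ 0.0225 -0.0388  0.0636]
 [ 0.0033 -0.0403  0.0431]
 [-0.0003 -0.0377  0.0393]
 [ 0.0328  0.0422  0.0739]
 [-0.0001  0.0399  0.0387]
 [ 0.0268 -0.0418  0.0632]
 [ 0.0035 -0.0409  0.0381]
 [ 0.0048 -0.0371  0.0394]
 [ 0.0308  0.0414  0.0667]
 [ 0.0053  0.0403  0.0392]
 [ 0.034  -0.0405  0.0658]
 [ 0.0043 -0.0378  0.0338]
 [ 0.0341  0.0381  0.0652]
 [ 0.0362  0.0419  0.0674]
 [ 0.0385 -0.04    0.0657]
 [ 0.0375  0.0382  0.0638]
 [ 0.0364  0.0415  0.0626]
 [ 0.0369 -0.0411  0.0589]
 [ 0.0429  0.0388  0.0646]
 [ 0.0393  0.0415  0.0607]
 [ 0.0419 -0.0404  0.0593]
 [ 0.0438  0.0385  0.0605]
 [ 0.0415  0.0415  0.0579]
 [ 0.0483 -0.0394  0.0612]
 [ 0.0479  0.0388  0.06  ]
 [ 0.0439  0.0415  0.0556]
 [ 0.0466 -0.0404  0.0543]
 [ 0.0508  0.0389  0.0581]
 [ 0.0463  0.0415  0.0531]
 [ 0.0513 -0.0399  0.0543]
 [ 0.0542  0.039   0.0567]
 [ 0.05    0.0417  0.052 ]
 [ 0.0545 -0.0396  0.0528]
 [ 0.0507  0.0379  0.0477]
 [ 0.0522  0.0416  0.0494]
 [ 0.0518 -0.041   0.0446]
 [ 0.0579  0.0388  0.0507]
 [ 0.0548  0.0417  0.0472]
 [ 0.0537 -0.0412  0.0416]
 [ 0.0526  0.0408  0.0395]
 [ 0.0556 -0.0413  0.0386]
 [ 0.0574  0.0412  0.0397]
 [ 0.0576 -0.0415  0.0356]
 [ 0.0557 -0.0386  0.0335]
 [ 0.0554  0.0404  0.0322]
 [ 0.0579 -0.0386  0.0308]
 [ 0.0596  0.0407  0.0318]]
```

View pics/s19c.png

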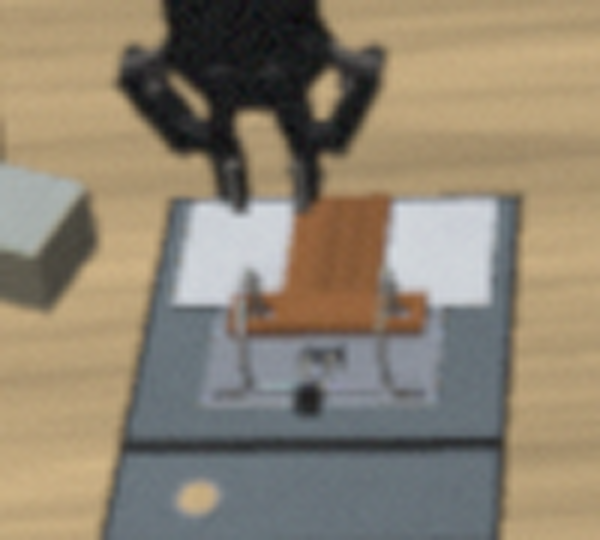

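The arches lie over the posts, but the grip's top reads about 36 mm instead of about 28 mm. The lever is roughly 0.1 rad short of down, so I press it with shut fingers from above.

Run:
```python
from h import *
np.set_printoptions(precision=4,suppress=True)
plan(O+.087*fx+[0,0,.06],FD)
c=camera('top'); W=cloud(c); q=W-O; X=q@fx;Y=q@fy
k=(X>.06)&(X<.11)&(abs(Y)<.015)&(W[...,2]>.015)&(W[...,2]<.08); print(k.sum(),np.c_[X[k],Y[k],W[k][:,2]])
```

```text
shift [ 0.1422 -0.0017 -0.0018] rot [-0.07 -0.47 -0.3 ]
21 [[ 0.0899  0.0058  0.0367]
 [ 0.0901  0.003   0.037 ]
 [ 0.0896  0.0008  0.0413]
 [ 0.0902 -0.0024  0.0392]
 [ 0.0913 -0.0059  0.0352]
 [ 0.0873  0.0053  0.0351]
 [ 0.0873  0.0027  0.0363]
 [ 0.0858  0.0013  0.0459]
 [ 0.0872 -0.0025  0.04  ]
 [ 0.0875 -0.0053  0.0401]
 [ 0.0839  0.0055  0.0374]
 [ 0.0842  0.0026  0.0374]
 [ 0.0842  0.      0.0391]
 [ 0.0852 -0.0034  0.0354]
 [ 0.0851 -0.006   0.037 ]
 [ 0.0815  0.0023  0.0367]
 [ 0.0811 -0.0001  0.0401]
 [ 0.0818 -0.0033  0.0377]
 [ 0.0814 -0.0056  0.0414]
 [ 0.0791 -0.0037  0.0368]
 [ 0.0794 -0.0066  0.0366]]
```

Call:
drive_tool:
  increments:
    - [0.04, -0.0017, -0.002, 0, -0.5, -0.3, -1]
    - [0.05, 0, 0, 0, 0, 0, -1]
    - [0.04, 0, 0, 0, 0, 0, -1]
    - [0.008, 0, 0, 0, 0, 0, -1]
    - [0.004, 0, 0, 0, 0, 0, -1]
    - [0.004, 0, 0, 0, 0, 0, -1]
    - [0, 0, 0, 0, 0, 0, -1]

```text
time_s: 27.78
eef_pos: [0.6242, -0.2467, 0.0508]
eef_rot: [0.028, -0.704, 0.025, 0.709]
wrist_force: [0.0, -0.2, 1.1]
opening: -0.003
```

Call:
drive_tool:
  increments:
    - [0.003, 0, 0, 0, 0, 0, -1]
    - [0.003, 0, 0, 0, 0, 0, -1]
    - [0.002, 0, 0, 0, 0, 0, -1]
    - [0, 0, 0, 0, 0, 0, -1]

```text
time_s: 28.28
eef_pos: [0.6232, -0.2462, 0.0412]
eef_rot: [0.028, -0.704, 0.025, 0.71]
wrist_force: [0.3, -0.0, 0.3]
opening: -0.003
```

Call:
drive_tool:
  increments:
    - [0.003, 0, 0, 0, 0, 0, -1]
    - [0.002, 0, 0, 0, 0, 0, -1]
    - [0, 0, 0, 0, 0, 0, -1]

```text
time_s: 28.65
eef_pos: [0.6239, -0.2466, 0.0394]
eef_rot: [0.028, -0.704, 0.025, 0.709]
wrist_force: [-6.4, 3.2, 17.3]
opening: 0.001
```

Run:
```python
from h import *
o,p,r=st(); print(p,(p-O)@fx,(p-O)@fy,o['wrist_force'])
s=snap('scene','s20')
a=cv2.imread('pics/s20.png'); cv2.imwrite('pics/s20c.png',cv2.resize(a[170:260,200:300],None,fx=6,fy=6,interpolation=cv2.INTER_CUBIC))
```

```text
[ 0.62389196 -0.24655452  0.03936103] 0.08346423351147084 0.002092983396206589 [-6.35328005  3.23503152 17.34326266]
```

View pics/s20c.png

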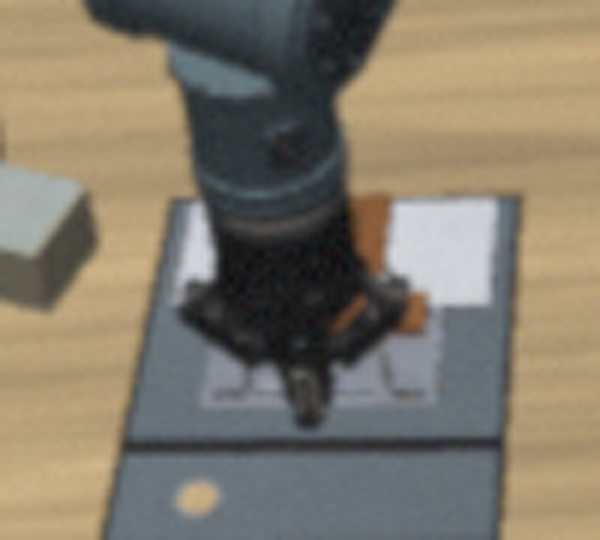

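Call:
drive_tool:
  increments:
    - [-0.01, 0, 0, 0, 0, 0, -1]
    - [-0.03, 0, 0, 0, 0, 0, -1]
    - [-0.05, 0, 0, 0, 0, 0, -1]
    - [-0.06, 0, 0, 0, 0, 0, -1]
    - [-0.03, 0, 0.06, 0, 0, 0, -1]
    - [0, 0, 0.06, 0, 0, 0, -1]
    - [0, 0, 0.06, 0, 0, 0, -1]
    - [0, 0, 0, 0, 0, 0, -1]

```text
time_s: 29.7
eef_pos: [0.4455, -0.2324, 0.2149]
eef_rot: [0.029, -0.703, 0.025, 0.71]
wrist_force: [0.7, -0.6, 0.1]
opening: -0.003
```

Run:
```python
from h import *
np.set_printoptions(precision=4,suppress=True)
o,p,r=st(); print(p,o['time_s'])
s=snap('scene','s21');c=snap('top','t21')
a=cv2.imread('pics/s21.png');b=cv2.imread('pics/t21.png'); f=lambda i:cv2.resize(i,None,fx=4,fy=4,interpolation=cv2.INTER_CUBIC)
cv2.imwrite('pics/s21c.png',np.hstack([f(a[170:260,200:300]),f(b[150:240,345:445])]))
for n,cc in (('s',s),('t',c)):
    W=cloud(cc); q=W-O; X=q@fx;Y=q@fy
    k=(X>.06)&(X<.11)&(abs(Y)<.015)&(W[...,2]>.015)&(W[...,2]<.08); print(n,k.sum(),X[k].mean(),np.percentile(W[k][:,2],[10,50,90]))
    k=(X>-.01)&(X<.06)&(abs(abs(Y)-.04)<.008)&(W[...,2]>.03)&(W[...,2]<.1); print(np.sort(W[k][:,2])[-8:],X[k].max(),X[k].min())
    i=cc['img'].astype(int); m=(i[...,0]>i[...,2]*1.6)&(i[...,0]>45)&(X>-.12)&(X<.025)&(abs(Y)<.06)
    for lo in range(-100,20,30):
        k=m&(X>lo/1000)&(X<lo/1000+.03); print(lo,k.sum(),np.nanmedian(W[k][:,2]).round(4),end=' | ')
    print()
```

```text
[ 0.4455 -0.2324  0.2149] 29.7
s 31 0.08324757576287063 [0.0217 0.0257 0.0304]
[0.063  0.0631 0.0632 0.0634 0.0635 0.0636 0.0648 0.065 ] 0.05549728793830914 -0.0009863540021581509
-100 78 0.0129 | -70 90 0.0138 | -40 98 0.0141 | -10 115 0.0153 | 
t 53 0.0794323711794774 [0.021  0.0261 0.0305]
[0.0645 0.0646 0.0646 0.0655 0.0656 0.0657 0.0666 0.0678] 0.05376537738280654 -0.0034964683397138616
-100 26 0.012 | -70 65 0.0128 | -40 172 0.0139 | -10 184 0.0149 |
```

View pics/s21c.png

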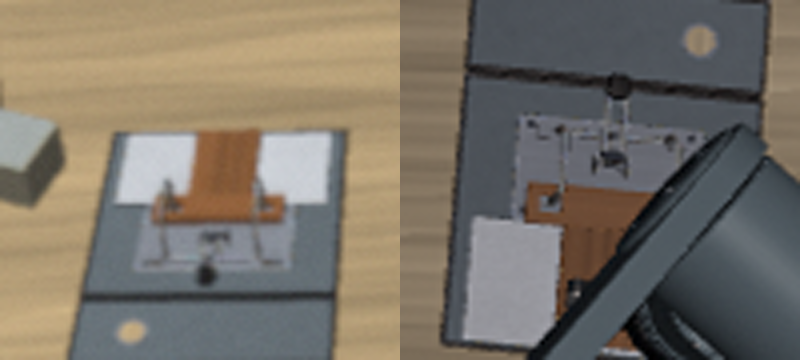

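View pics/s21.png

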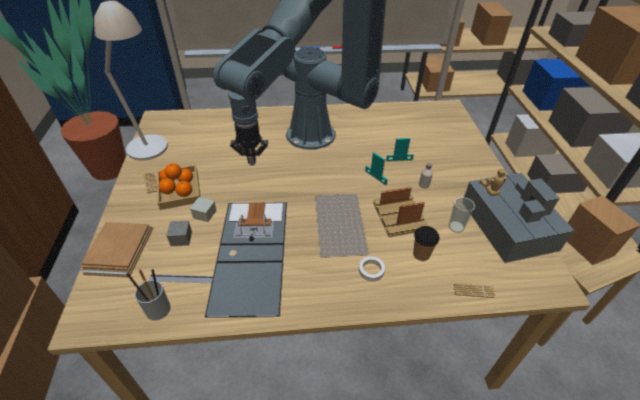

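The lever is fully down: the grip reads z ≈ 26 mm, the same as at the start. The arches meet the posts with tops at about 64 mm. The board lies flat at about 13 mm, and the rest of the scene is where it was. I hand in.

```bash
python3 -c "
from bench import hand_in
print(hand_in())"
```

```text
the job is handed in; nothing more can be done
None
```

The job is done and handed in at about 30 s, with the robot clear of everything. I opened the rings with the lever, took the wooden T from the middle groove, and lowered it over the two posts with its tail away from the spine. Then I shut the rings again.

**Last checks:**
- **Board:** it lies flat, with its upper face at 12–15 mm along its length. Before the rings were shut, both posts showed through its slots.
- **Rings:** the arch tops are at about 64 mm and meet the posts. The grip is back at the height it had at the start.
- **Rest of the scene:** the other two boards, the turquoise look-alikes and the other things look unmoved.

**What didn't go to plan:** the first pull on the lever left it about 0.1 rad short, with its grip reading about 36 mm high. I pressed it down with shut fingers until it stopped at about 17 N, and the re-check showed it fully down. In the last top view the arm hid part of the board, so the right-hand side was checked only in the scene view.

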